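Take a worn roller out of the packing bed with a spring-bar fork

ROBOT

A 6-joint arm with a two-finger parallel gripper is mounted at the origin on the work surface. World frame = base frame: x ahead of the robot, y to its left, z up, the work surface at z = 0. Lengths are in m, angles in rad, forces in N, time in s.
With the tool pointing down it reaches from about 0.35 to 0.875 m from the base axis. Payload 4.2 kg.
Tool frame: the origin (TCP) lies between the finger pads; the fingertips stand 19 mm ahead of it and the grasp point (between the pads) is the TCP; z points along the fingers, y is the line along which they close (so a half turn about z gives the same grasp; the last joint's range is limited). The gripper opens to 87 mm and grips with 3 to 60 N. Pads are 19 mm wide; open, the fingers measure 117 mm over their backs; the gripper's body (75 mm by 190 mm) begins 51 mm behind the grasp point.
Start: joints at [-1.001, 0.385, 0.008, 0, -1.194, -0.259], TCP at [0.191, -0.595, 0.242] pointing down, gripper open.
Joint ranges: [-3.14, 3.14], [-1.21, 2.06], [-1.07, 1.41], [-3.16, 2.05], [-2.99, -0.16], [-3.1, 3.1]. Speed limits (rad/s): [2.79, 2.79, 3.14, 3.14, 3.14, 3.14].

INTERFACE

Orientations are given as a unit quaternion [w, x, y, z].
In Python, from rig import env gives the robot as it stands.
- The arm moves only by the tool drive_tool, never from a script. Its argument "moves" is a list that holds one entry, the list of rows, each a list of 7 numbers: the shift along the world's x, y, z in m, then the turn, a rotation vector about the world's x, y, z in rad, then the finger opening in m, from 0 to 0.087. In form: [[[x, y, z, ax, ay, az, jaw], ...]]. A call has exactly 10 rows; each row is the pose to reach, as a shift and turn from the pose commanded when the call began; what a row does not reach only later rows make up. A row lasts 1/10 s, in which the tool goes at most 50 mm and 8.59 degrees, less where a joint would pass 70% of its speed; a pose out of reach is approached as far as the arm can. A call with a gripper value outside its range is refused whole. The fingers move at their own pace and stop on an object; "newtons" is the grip in N (left out, the last holds). Time passes only in rows, so rows that repeat a pose let the fingers close, or fill a call up. It gives the time, the measured TCP pose, the force, the opening and the grip force at its end, in the units of the state.
- env.sense(): the state, without advancing time (a new reading comes with each control period).
- env.camera(name): name is "side" or "top" or "wrist"; returns the picture (400x640x3 uint8, blue, green, red); there is no depth.
- env.get_calibration(name): a dict with "K" (3x3 intrinsics, pixels), "origin" and "rotation" of the camera in the world; the wrist camera has in their place "tool_from_camera" (4x4, takes a point from camera to tool coordinates, whose origin is the TCP and whose axes are the flange's). Camera axes: x right, y down, z forward; pixel columns grow to the right and rows downward; lengths in m; the calibration is good to about 2 mm. A picture is of the moment at which its call begins: read the wrist's pose just before it. get_calibration takes no time and is no camera call.
- env.finish_job(): hands the job in; it is judged then, once.
The state is a dict: "time": time; "joint_pos": joint angles; "dq": joint speeds; "tau": joint torques, N m; "position": TCP position; "tcp_rot": TCP orientation; "contact_force": force on the tool from outside, world axes, zero at the start; "torque": the same for the moment, N m; "opening": finger opening in m; "grip_force": force on a finger pad.
Only numpy, scipy, OpenCV 4.12 (cv2) and the standard library are available. Lean on these libraries where they do the work, as an engineer would, in place of code of your own. Each camera call takes 0.05 s, during which the arm holds its last target. There are 200 camera calls.

TASK

The end roller of the roller bed (the one nearest the robot) is worn and has to come out: take the forked tool from the caddy, push its fork in between the side rail and the collar of the roller's sprung axle end, press the axle in until it leaves its hole and lift that end so that it springs out over the top of the rail. Lay the tool down flat on the mat or the counter, then draw the roller's other end out of its hole without forcing it and lay the roller in the parts tray, set down and not dropped. Leave the other things on the counter where they are.

Things in the scene. Friction and masses are not known exactly. Their poses are not given: they have to be found in the camera images.
- bed: Fixed packing roller bed: two 4 mm aluminium side rails 182 mm apart inside, top edge 83 mm above the counter, three 38 mm steel rollers 90 mm apart. Origin on the counter under the axis of the end roller, midway between the rails. x points along the rails from the open end (towards the other rollers; rails begin at x=-16 mm), y to the sprung side, z up.
- roller: The end roller, loose in the rail holes, 0.34 kg: steel tube 38 mm across, 150 mm long, axis = its y. Origin at the tube's centre (71 mm above the counter in place). At y=-75 mm follow a fixed 16 mm shoulder (5.5 mm) and a fixed 10 mm stub (8 mm) that stands in the plain rail's 12 mm hole; the sprung axle is at the +y end. It spins freely, so its x and z may point anywhere across.
- axle (a joint): How far the sprung axle end is pressed into the roller, m: 0 fully out, 0.010 at its stop. Pressed along the roller's -y; needs 3.5 N to start and 7 N at the stop. In its place it has to be pressed 6 to 7 mm for the end to leave the rail's hole.
- collar (a point): On the axle's axis, centre of the collar's rail-side face (moves with the axle). Collar 26 mm across, 4 mm thick. Between it and the rail is a 13 mm neck 10 mm long with 0.5 mm to spare; beyond, a 10 mm tip 7 mm long through the rail. Behind the collar are 11 mm of free axle to the tube's end.
- axle_end (a point): Centre of the outer end of the axle's 10 mm tip, on the axis; in place it stands 2.5 mm outside the rail.
- axle_hole (a point): Centre of the 12 mm hole for the sprung end, on the rail's inner face: 91 mm to the bed's +y, 72 mm above the counter, 11 mm under the rail's top edge. The axle rests 1 mm lower in it.
- fork_tool: Forked tool, 172 mm, 0.12 kg. Origin: centre of the butt end; z runs along the tool to the fork, y across the two prongs, x normal to the fork's flat. Handle 20 x 20 mm square, 100 mm long; steel shank 8 x 8 mm from z=100 to 142; fork 4 mm thick, 28 mm wide from 142 to 172 with an 18 mm wide, 20 mm deep notch. Starts upright, handle down, in the caddy's -y cell. Laid on edge, the prongs prop it up 1.5 degrees.
- fork_mouth (a point): On the tool's axis, level with the tips of the prongs (172 mm from the butt).
- caddy: Fixed wooden pen and tool caddy, 33 x 93 mm, 90 mm high, floor 3 mm, three cells in a row along its y. Origin under its centre. The tool stands in the -y cell (29 mm from the centre; 27 mm square), so its shank and fork stand out above; pens up to 108 mm high in the others.
- mat: Fixed thin rubber mat, 220 x 100 mm, 3 mm thick, kept clear. Origin under its centre, on the counter; long side along its x.
- tray: Fixed steel parts tray 250 x 130 mm, 30 mm high, walls 4 mm, floor 4 mm with four rubber ribs along its x, 5 mm high and 26 mm apart (at y = -39, -13, 13, 39 mm), on which a roller lies without rolling, its axis 24 mm above the counter. Origin under its centre; long side along x.
- tape: Bystander: roll of tape, 90 mm across, lying flat. Leave alone.
- screwdriver: Bystander: screwdriver 170 mm long, lying. Leave alone.
- mug: Bystander: white mug, 95 mm high. Leave alone.
- truck: Bystander: toy truck 130 mm long. Leave alone.
- mask_box: Bystander: boxed diving mask 100 x 160 x 90 mm. Leave alone.
- labeller: Bystander: price labeller 150 mm long. Leave alone.
- fish: Bystander: plastic dive-toy fish 90 mm long. Leave alone.
Not all that is in view belongs to the job. Of the things shaped like the fork_tool, the wooden one is meant. Leave any purple look-alike of the roller alone.

How it is judged:
By the outcome, as a careful person would: the job done as asked, in the order asked, and still so for the second after the job is handed in, with the robot touching nothing.
It also fails if it takes over 72 s, if anything falls off the work surface, if the arm or the gripper's body presses on something with over 40 N, if the wrist force passes 120 N, or if a joint passes its speed limit or range.

## Working session

There is one attempt and no reset: what is moved stays moved. The work goes in short steps, Python scripts to look and compute and a tool call to move; the robot and the scene stay as the last step left them, time stands still between calls to the robot, and variables do not carry over. Pictures are saved under pics/ and viewed, at most 10 in all, crops included, and the job is handed in when it is done.

Besides the shell and the picture viewer there is one more tool, called after "Request:" by a JSON object that holds its "fn" and its "kwargs". drive_tool: Moves the arm, as the interface text tells. Its arguments: {"type":"object","properties":{"moves":{"type":"array"},"newtons":{"type":"number"}},"required":["moves"]}

```bash
ls; mkdir -p pics
python3 - <<'E'
from rig import env
import cv2,numpy as np
s=env.sense(); print({k:np.round(v,4).tolist() for k,v in s.items()})
for n in("side","top","wrist"):
    c=env.get_calibration(n); print(n,{k:np.round(v,4).tolist() for k,v in c.items()})
a=env.camera("top");cv2.imwrite("pics/top0.png",a)
b=env.camera("side");cv2.imwrite("pics/side0.png",b)
E
```

```text
pics
{'time': 0.0, 'joint_pos': [-1.0014, 0.3856, 0.0066, -0.0005, -1.194, -0.2586], 'dq': [0.0001, 0.0012, 0.0011, 0.0003, -0.0004, -0.0011], 'tau': [-0.0007, -39.0668, 18.7409, 4.22, 0.011, -0.0002], 'position': [0.191, -0.5945, 0.2404], 'tcp_rot': [-0.0002, -0.1547, 0.988, 0.0011], 'contact_force': [-0.5283, 0.1476, 0.2073], 'torque': [-0.047, -0.0174, 0.0155], 'grip_force': 0.0, 'opening': 0.0871}
side {'K': [[489.2298, 0.0, 320.4245], [0.0, 489.2298, 200.7943], [0.0, 0.0, 1.0]], 'origin': [-0.2379, 0.8204, 0.872], 'rotation': [0.1605, -0.3197, 0.8235, -0.4402]}
top {'K': [[382.7622, 0.0, 321.4952], [0.0, 382.7622, 202.4238], [0.0, 0.0, 1.0]], 'origin': [0.4001, -0.0004, 1.2186], 'rotation': [-0.0438, 0.708, -0.7042, 0.0301]}
wrist {'K': [[275.2833, 0.0, 319.1941], [0.0, 275.2833, 197.9983], [0.0, 0.0, 1.0]], 'tool_from_camera': [[0.0013, -0.9559, -0.2938, 0.0804], [1.0, 0.001, 0.0012, -0.0008], [-0.0009, -0.2938, 0.9559, -0.144], [0.0, 0.0, 0.0, 1.0]]}
```

View pics/top0.png

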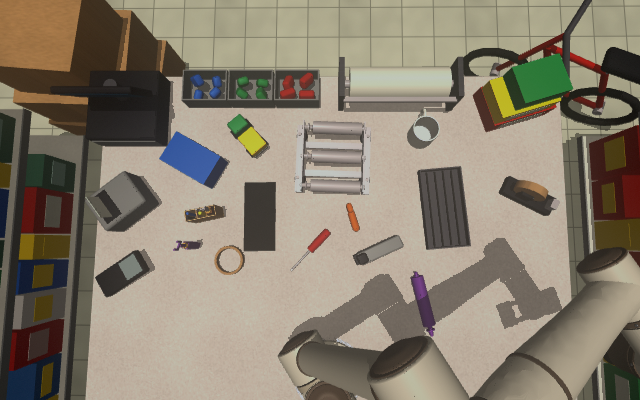

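View pics/side0.png

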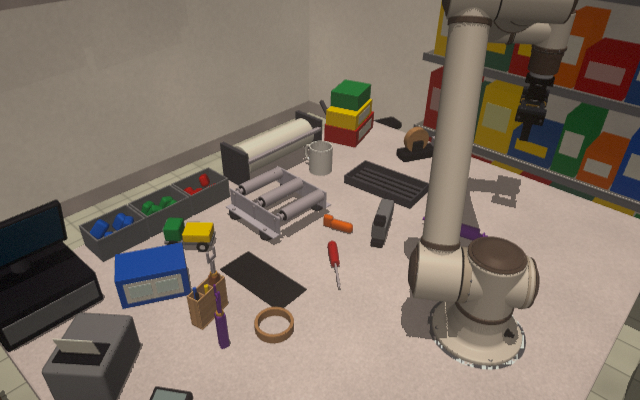

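The top view shows the bed at (333,157) with its end roller at (333,185), the caddy at (205,213), the mat at (260,216) and the tray at (444,207). The side view shows the bed at (278,200) and the caddy at (208,300) with the fork at (211,258). I'll enlarge the bed and caddy in one montage.

```bash
cat > h.py <<'E'
import numpy as np, cv2
from rig import env
from scipy.spatial.transform import Rotation as R
def rot(q): return R.from_quat([q[1],q[2],q[3],q[0]])
def cam(name,s=None):
    c=env.get_calibration(name)
    if name!="wrist": 
        r=np.array(c["rotation"]); M=r if r.ndim==2 else rot(r).as_matrix()
        return np.array(c["K"]),np.array(c["origin"]),M
    T=np.array(c["tool_from_camera"]); Rt=rot(s["tcp_rot"]).as_matrix()
    return np.array(c["K"]),np.array(s["position"])+Rt@T[:3,3],Rt@T[:3,:3]
def ray(C,p):
    K,o,M=C; d=M@np.linalg.solve(K,[p[0],p[1],1.]); return o,d/np.linalg.norm(d)
def plane(C,p,z):
    o,d=ray(C,p); return o+d*(z-o[2])/d[2]
def tri(C1,p1,C2,p2):
    o,d=ray(C1,p1);q,e=ray(C2,p2)
    t=np.linalg.lstsq(np.c_[d,-e],q-o,rcond=None)[0]; a=o+t[0]*d;b=q+t[1]*e
    return (a+b)/2,np.linalg.norm(a-b)
def proj(C,X):
    K,o,M=C; p=K@(M.T@(np.asarray(X,float)-o)); return p[:2]/p[2]
E
python3 - <<'E'
import cv2,numpy as np
a=cv2.imread("pics/top0.png");b=cv2.imread("pics/side0.png")
def c(i,x,y,w,h,W,H): return cv2.resize(i[y:y+h,x:x+w],(W,H),interpolation=cv2.INTER_CUBIC)
m=np.vstack([np.hstack([c(a,285,115,100,85,400,340),c(b,220,155,120,102,400,340)]),np.hstack([c(a,170,190,100,65,400,260),c(b,170,235,100,65,400,260)])])
cv2.imwrite("pics/m1.png",m)
E
```

```text
(no output)
```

View pics/m1.png

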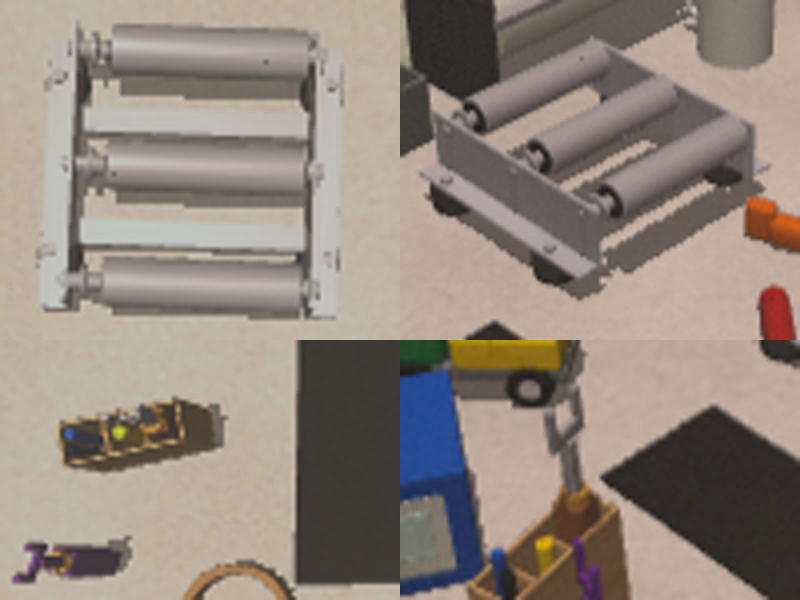

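The montage shows the end roller's collar at top (308,185) and its plain end at (361,187). The sprung side is on the left, which is world +y. The wooden-handled fork is in the caddy's right cell at side (211,250), and the purple look-alikes are separate. Next I'll get coarse positions.

Run:
```python
from h import *
np.set_printoptions(precision=4,suppress=True)
T=cam("top");S=cam("side")
tc=lambda x,y:(285+x/4,115+y/4); sc=lambda x,y:(220+x*.3,155+y*.3)
tk=lambda x,y:(170+x/4,190+(y-340)/4); sk=lambda x,y:(170+(x-400)/4,235+(y-340)/4)
def P(n,a,b): X,e=tri(T,a,S,b); print(n,X,round(e,4))
print("axis +y end tube",plane(T,tc(104,283),.071),"-y end",plane(T,tc(303,287),.071))
print("far roller",plane(T,tc(112,46),.071),plane(T,tc(310,53),.071))
P("rail top near corner +y",tc(66,308),sc(598-400,242))
P("rail top near corner -y",tc(309,315),sc(752-400,122))
P("collar",tc(97,282),sc(601-400,202))
for n,q in dict(c1=(60,420),c2=(66,469),c3=(183,443),c4=(178,398)).items(): print(n,plane(T,tk(*q),.09))
for q in[(549,412),(578,384)]: print("tip at z.175 side",plane(S,sk(*q),.175))
print("shankbase side z.103",plane(S,sk(574,490),.103))
a=cv2.imread("pics/top0.png");h=cv2.cvtColor(a,cv2.COLOR_BGR2HSV)
for n,(x,y,w,hh),z in[("mat",(235,170,50,90),.003),("tray",(405,155,75,105),.03)]:
    m=np.zeros(h.shape[:2],np.uint8); m[y:y+hh,x:x+w]=(h[y:y+hh,x:x+w,2]<100)*255
    c=max(cv2.findContours(m,0,2)[0],key=cv2.contourArea); r=cv2.minAreaRect(c)
    print(n,plane(T,r[0],z),r,[plane(T,p,z)[:2].round(3).tolist() for p in cv2.boxPoints(r)])
```

```text
axis +y end tube [0.5712 0.0545 0.071 ] -y end [ 0.5686 -0.096   0.071 ]
far roller [0.7555 0.05   0.071 ] [ 0.7501 -0.1021  0.071 ]
rail top near corner +y [0.555  0.0849 0.0508] 0.001
rail top near corner -y [ 0.5463 -0.0982  0.0867] 0.0027
collar [0.5734 0.0611 0.0698] 0.0035
c1 [0.494  0.4286 0.09  ]
c2 [0.4576 0.4225 0.09  ]
c3 [0.4773 0.3359 0.09  ]
c4 [0.5109 0.3408 0.09  ]
tip at z.175 side [0.4843 0.3675 0.175 ]
tip at z.175 side [0.492  0.3419 0.175 ]
shankbase side z.103 [0.493  0.3533 0.103 ]
mat [0.4832 0.2214 0.003 ] ((259.5, 215.99996948242188), (30.999996185302734, 67.99998474121094), 0.0) [[0.375, 0.268], [0.593, 0.274], [0.593, 0.174], [0.376, 0.17]]
tray [ 0.51   -0.3536  0.03  ] ((443.02313232421875, 207.68463134765625), (80.74661254882812, 44.280399322509766), 82.87498474121094) [[0.627, -0.273], [0.645, -0.41], [0.396, -0.433], [0.378, -0.298]]
```

Request:
{"fn": "drive_tool", "kwargs": {"moves": [[[0.016,0.045,0.005,0,0,0.08,0.087],[0.033,0.09,0.01,0,0,0.16,0.087],[0.05,0.135,0.015,0,0,0.24,0.087],[0.067,0.18,0.02,0,0,0.32,0.087],[0.084,0.225,0.025,0,0,0.4,0.087],[0.1,0.27,0.03,0,0,0.48,0.087],[0.116,0.315,0.035,0,0,0.56,0.087],[0.133,0.36,0.04,0,0,0.64,0.087],[0.15,0.405,0.045,0,0,0.72,0.087],[0.165,0.45,0.05,0,0,0.8,0.087]]]}}

```text
time: 1.1
position: [0.3561, -0.1431, 0.2917]
tcp_rot: [0.0, -0.529, 0.849, -0.0]
contact_force: [1.4, -0.3, -0.4]
opening: 0.0872
grip_force: 0.0
```

Request:
{"fn": "drive_tool", "kwargs": {"moves": [[[0.015,0.04,0.003,0,0,0.07,0.087],[0.03,0.08,0.006,0,0,0.14,0.087],[0.045,0.12,0.009,0,0,0.21,0.087],[0.06,0.16,0.012,0,0,0.28,0.087],[0.075,0.2,0.015,0,0,0.35,0.087],[0.09,0.24,0.018,0,0,0.42,0.087],[0.105,0.28,0.021,0,0,0.49,0.087],[0.12,0.32,0.024,0,0,0.56,0.087],[0.13,0.35,0.027,0,0,0.63,0.087],[0.135,0.36,0.03,0,0,0.7,0.087]]]}}

```text
time: 2.1
position: [0.4915, 0.2176, 0.3203]
tcp_rot: [0.001, 0.788, -0.615, -0.0]
contact_force: [-0.3, -0.4, -0.3]
opening: 0.0867
grip_force: 0.0
```

Run:
```python
from h import *
import json
s=env.sense(); a=env.camera("wrist"); cv2.imwrite("pics/w1.png",a)
json.dump({k:np.array(v).tolist() for k,v in s.items()},open("s1.json","w")); print(np.round(s["joint_pos"],3))
```

```text
[ 0.718  0.189 -0.069 -0.    -1.315 -0.473]
```

View pics/w1.png

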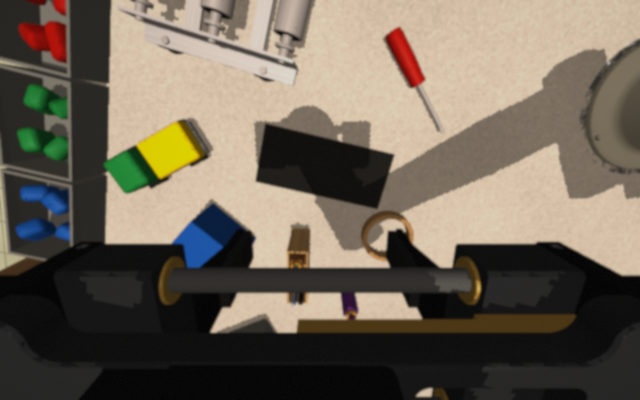

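The wrist view shows the caddy at (298,262), with the tool cell at its upper end around (298,235). The mat is at (325,165) and the bed's end at (230,40). I'll enlarge the caddy.

Run:
```python
import cv2,numpy as np
a=cv2.imread("pics/w1.png"); c=cv2.resize(a[205:305,260:340],(480,600),interpolation=cv2.INTER_CUBIC)
b=cv2.imread("pics/side0.png");d=cv2.resize(b[235:315,185:235],(320,512),interpolation=cv2.INTER_CUBIC); d=np.vstack([d,np.zeros((88,320,3),np.uint8)])
cv2.imwrite("pics/m2.png",np.hstack([c,d]))
```

```text
(no output)
```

View pics/m2.png

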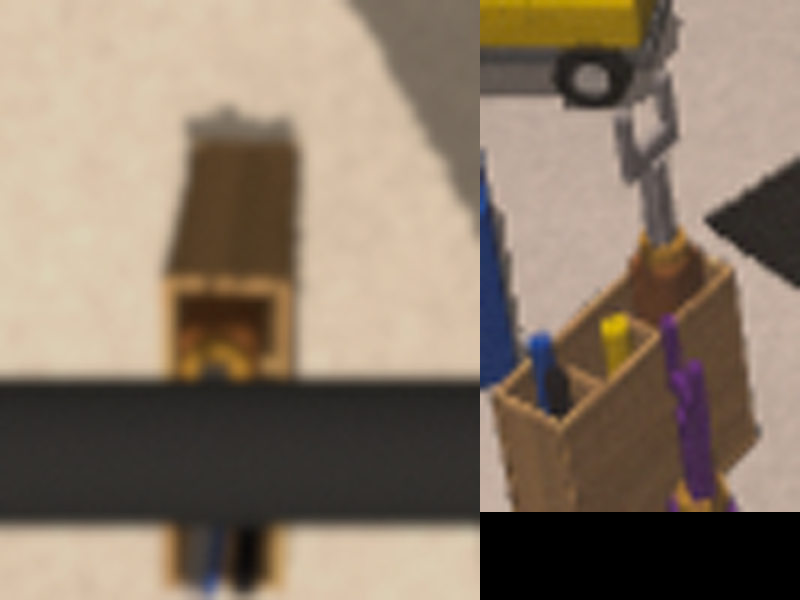

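Run:
```python
from h import *
import json
np.set_printoptions(precision=4,suppress=True)
s=json.load(open("s1.json")); W=cam("wrist",s);S=cam("side");T=cam("top")
print("near caddy edge",plane(W,(287.5,251),.09),plane(W,(309,251),.09))
print("shank base",tri(W,(295.5,266),S,(213.9,272.5)))
for z in(.103,.175): 
  for p in[(207.7,253.4),(214.4,246.7),(213.9,272.5),(211.6,260.8)]: print(z,p,plane(S,p,z if p[1]>262 else(.145 if p[1]>260 else .175)))
# mat, bed rails in wrist image
a=cv2.imread("pics/w1.png");g=cv2.cvtColor(a,cv2.COLOR_BGR2GRAY)
for n,p,z in[("bed +y rail near corner top",(297,82),.05)]: print(n,plane(W,p,z))
```

```text
near caddy edge [0.5094 0.3434 0.09  ] [0.4778 0.3355 0.09  ]
shank base (array([0.4917, 0.3548, 0.1055]), np.float64(0.0032700667848853844))
0.103 (207.7, 253.4) [0.4825 0.3677 0.175 ]
0.103 (214.4, 246.7) [0.4902 0.3436 0.175 ]
0.103 (213.9, 272.5) [0.4923 0.3527 0.103 ]
0.103 (211.6, 260.8) [0.4867 0.3579 0.145 ]
0.175 (207.7, 253.4) [0.4825 0.3677 0.175 ]
0.175 (214.4, 246.7) [0.4902 0.3436 0.175 ]
0.175 (213.9, 272.5) [0.4239 0.3965 0.175 ]
0.175 (211.6, 260.8) [0.4867 0.3579 0.145 ]
bed +y rail near corner top [0.5515 0.1057 0.05  ]
```

Request:
{"fn": "drive_tool", "kwargs": {"moves": [[[0,0.014,0,0.132,0.033,0,0.087],[0,0.028,0,0.264,0.066,0,0.087],[0,0.042,0,0.396,0.099,0,0.087],[0,0.056,0,0.528,0.132,0,0.087],[0,0.07,0,0.66,0.165,0,0.087],[0,0.084,0,0.792,0.198,0,0.087],[0,0.098,0,0.924,0.231,0,0.087],[0,0.112,0,1.056,0.264,0,0.087],[0,0.13,0,1.186,0.296,0,0.087],[0,0.13,0,1.186,0.296,0,0.087]]]}}

```text
time: 3.15
position: [0.4911, 0.3436, 0.3173]
tcp_rot: [-0.35, 0.641, -0.509, -0.455]
contact_force: [-0.1, -1.4, 0.1]
opening: 0.0871
grip_force: 0.0
```

Run:
```python
from h import *
s=env.sense(); print(np.round(s["joint_pos"],3),np.round(s["position"],4),rot(s["tcp_rot"]).as_matrix().round(3))
S=cam("side"); print(proj(S,s["position"]))
```

```text
[ 0.238  0.37   0.061 -1.237 -1.473  0.278] [0.4911 0.3436 0.3173] [[ 0.067 -0.971 -0.228]
 [-0.334 -0.237  0.912]
 [-0.94   0.015 -0.34 ]]
[206.85137347 192.85711447]
```

Request:
{"fn": "drive_tool", "kwargs": {"moves": [[[0.001,0.004,-0.022,0,0,0,0.087],[0.001,0.004,-0.044,0,0,0,0.087],[0.001,0.004,-0.066,0,0,0,0.087],[0.001,0.004,-0.088,0,0,0,0.087],[0.001,0.004,-0.11,0,0,0,0.087],[0.001,0.004,-0.13,0,0,0,0.075],[0.001,0.004,-0.15,0,0,0,0.06],[0.001,0.004,-0.17,0,0,0,0.045],[0.001,0.004,-0.184,0,0,0,0.03],[0.001,0.004,-0.184,0,0,0,0.03]]]}}

```text
time: 4.15
position: [0.4914, 0.3486, 0.136]
tcp_rot: [-0.35, 0.644, -0.506, -0.453]
contact_force: [-0.2, 0.1, 0.1]
opening: 0.0545
grip_force: 0.0
```

Run:
```python
from h import *
s=env.sense(); print(np.round(s["position"],4),s["contact_force"])
b=env.camera("side");cv2.imwrite("pics/s2.png",b);w=env.camera("wrist")
cv2.imwrite("pics/m3.png",np.hstack([cv2.resize(b[200:320,150:250],(500,600),interpolation=2),cv2.resize(w[150:350,220:320],(300,600),interpolation=2)]))
```

```text
[0.4914 0.3486 0.136 ] [-0.23889671  0.11761784  0.11245753]
```

View pics/m3.png

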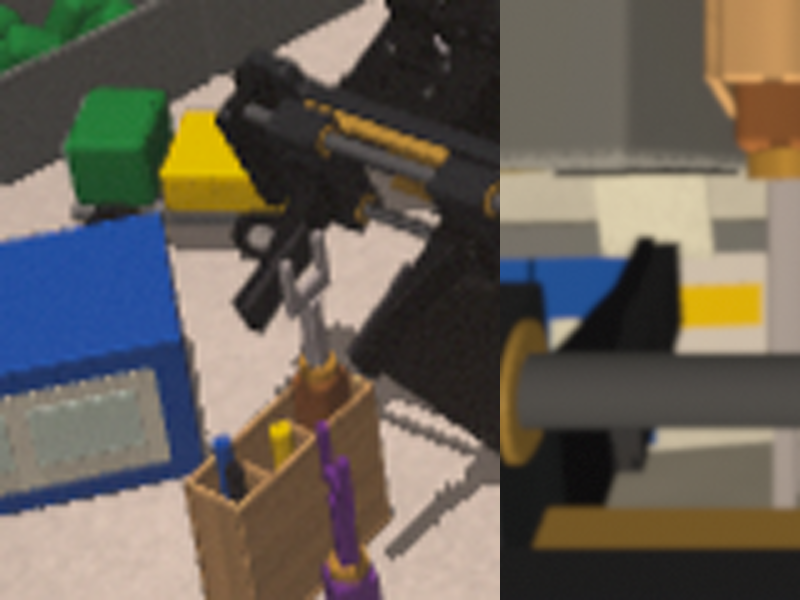

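The side view shows the fork and shank at crop (310,330) between the two fingers, and the wrist view shows the shank in the middle of the gap. Closing.

Request:
{"fn": "drive_tool", "kwargs": {"moves": [[[0,0,0,0,0,0,0.02],[0,0,0,0,0,0,0.01],[0,0,0,0,0,0,0],[0,0,0,0,0,0,0],[0,0,0,0,0,0,0],[0,0,0,0,0,0,0],[0,0,0,0,0,0,0],[0,0,0,0,0,0,0],[0,0,0,0,0,0,0],[0,0,0,0,0,0,0]]], "newtons": 50}}

```text
time: 5.25
position: [0.4921, 0.349, 0.1377]
tcp_rot: [-0.352, 0.644, -0.505, -0.453]
contact_force: [0.2, -0.2, 0.7]
opening: 0.0073
grip_force: 50.0
```

Request:
{"fn": "drive_tool", "kwargs": {"moves": [[[0,0,0.03,0,0,0,0],[0,0,0.065,0,0,0,0],[0,0,0.1,0,0,0,0],[0,0,0.135,0,0,0,0],[0,-0.02,0.14,-0.136,-0.034,0,0],[0,-0.04,0.14,-0.272,-0.068,0,0],[0,-0.06,0.14,-0.408,-0.102,0,0],[0,-0.08,0.14,-0.544,-0.136,0,0],[0,-0.1,0.14,-0.679,-0.169,0,0],[0,-0.12,0.14,-0.815,-0.203,0,0]]]}}

```text
time: 6.25
position: [0.4924, 0.2281, 0.2782]
tcp_rot: [-0.116, 0.773, -0.607, -0.148]
contact_force: [-0.6, -0.9, -1.8]
opening: 0.0071
grip_force: 50.0
```

Request:
{"fn": "drive_tool", "kwargs": {"moves": [[[0,-0.01,0,-0.136,-0.034,0,0],[0,-0.02,0,-0.272,-0.068,0,0],[0,-0.03,0,-0.408,-0.102,0,0],[0,-0.03,0,-0.539,-0.135,0,0],[0,-0.03,0,-0.539,-0.135,0,0],[0,-0.03,0,-0.539,-0.135,0,0],[0,-0.03,0,-0.539,-0.135,0,0],[0,-0.03,0,-0.539,-0.135,0,0],[0,-0.03,0,-0.539,-0.135,0,0],[0,-0.03,0,-0.539,-0.135,0,0]]]}}

```text
time: 7.25
position: [0.4924, 0.1985, 0.2778]
tcp_rot: [0.053, 0.783, -0.616, 0.068]
contact_force: [0.0, 1.0, -1.3]
opening: 0.0075
grip_force: 50.0
```

Request:
{"fn": "drive_tool", "kwargs": {"moves": [[[-0.002,-0.013,-0.008,0,0,-0.145,0],[-0.004,-0.026,-0.016,0,0,-0.29,0],[-0.006,-0.039,-0.024,0,0,-0.435,0],[-0.008,-0.052,-0.032,0,0,-0.58,0],[-0.01,-0.065,-0.04,0,0,-0.725,0],[-0.012,-0.078,-0.048,0,0,-0.87,0],[-0.014,-0.091,-0.056,0,0,-1.015,0],[-0.016,-0.104,-0.064,0,0,-1.16,0],[-0.018,-0.117,-0.072,0,0,-1.305,0],[-0.02,-0.13,-0.08,0,0,-1.45,0]]]}}

```text
time: 8.25
position: [0.4724, 0.0684, 0.1974]
tcp_rot: [-0.085, -0.176, 0.981, -0.016]
contact_force: [-0.1, -0.0, 0.4]
opening: 0.0072
grip_force: 50.0
```

Request:
{"fn": "drive_tool", "kwargs": {"moves": [[[0,0,0,0,0,-0.13,0],[0,0,0,0,0,-0.26,0],[0,0,0,0,0,-0.39,0],[0,0,0,0,0,-0.39,0],[0,0,0,0,0,-0.39,0],[0,0,0,0,0,-0.39,0],[0,0,0,0,0,-0.39,0],[0,0,0,0,0,-0.39,0],[0,0,0,0,0,-0.39,0],[0,0,0,0,0,-0.39,0]]]}}

```text
time: 9.25
position: [0.4721, 0.0691, 0.1975]
tcp_rot: [-0.086, 0.014, 0.996, 0.001]
contact_force: [0.1, -1.3, -0.7]
opening: 0.0073
grip_force: 50.0
```

Run:
```python
from h import *
import json
s=env.sense(); w=env.camera("wrist");cv2.imwrite("pics/w2.png",w)
b=env.camera("side");cv2.imwrite("pics/s3.png",b);t=env.camera("top");cv2.imwrite("pics/t3.png",t)
json.dump({k:np.array(v).tolist() for k,v in s.items()},open("s2.json","w"))
print(np.round(s["joint_pos"],3),np.round(s["position"],4),rot(s["tcp_rot"]).as_matrix().round(3))
S=cam("side");T=cam("top");print(proj(S,s["position"]),proj(T,s["position"]))
c=lambda i,x,y,w,h:cv2.resize(i[y:y+h,x:x+w],(w*4,h*4),interpolation=2)
m=np.hstack([c(b,225,105,100,90),c(t,270,155,100,90)])
cv2.imwrite("pics/m4.png",np.vstack([m,cv2.resize(w[:,:],(400,250)).repeat(1,0) if 0 else np.hstack([cv2.resize(w[60:270,200:440],(274,240)),cv2.resize(w,(384,240)),np.zeros((240,142,3),np.uint8)])]))
```

```text
[ 0.437  0.259 -0.274 -0.082 -1.194 -2.   ] [0.4721 0.0691 0.1975] [[-0.985  0.029 -0.172]
 [ 0.029  1.     0.004]
 [ 0.172 -0.001 -0.985]]
[305.34188414 192.12386653] [303.03656362 215.37975462]
```

View pics/m4.png

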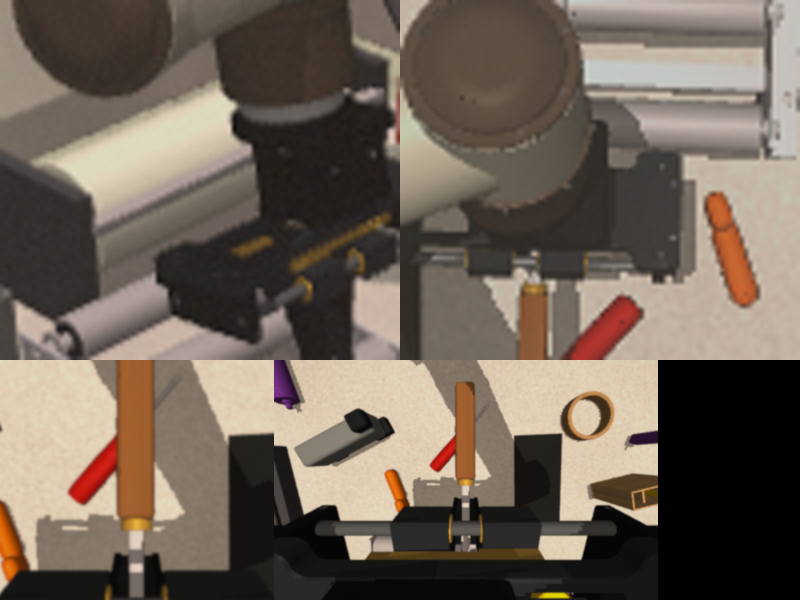

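Run:
```python
from h import *
import json
np.set_printoptions(precision=4,suppress=True)
s=json.load(open("s2.json")); W=cam("wrist",s);T=cam("top")
w=cv2.imread("pics/w2.png");t=cv2.imread("pics/t3.png")
def ends(i,roi,top):
    x,y,ww,h=roi; hs=cv2.cvtColor(i,cv2.COLOR_BGR2HSV)[y:y+h,x:x+ww]
    m=((hs[...,0]>5)&(hs[...,0]<18)&(hs[...,1]>110)).astype(np.uint8)
    n,l,st,_=cv2.connectedComponentsWithStats(m); k=1+st[1:,4].argmax(); ys,xs=np.where(l==k)
    print("bbox",st[k],ys.min()+y,ys.max()+y)
    out=[]
    for r in(ys.min()+2,(ys.min()+ys.max())//2,ys.max()-2):
        c=xs[ys==r]; out.append((c.mean()+x+.5-.5,r+y,np.ptp(c)+1))
    return ys.min()+y,ys.max()+y+1,out
a=ends(w,(260,10,120,200),0);b=ends(t,(290,215,30,80),0);print(a,b)
# wrist top row=butt, bottom row=ferrule ; top view top row=ferrule,bottom=butt
for n,p,q in[("butt",(a[2][0][0],a[0]),(b[2][2][0],b[1])),("ferrule",(a[2][2][0],a[1]),(b[2][0][0],b[0]))]: print(n,p,q,tri(W,p,T,q))
```

```text
bbox [  39   26   36  174 5292] 36 209
bbox [  9  13   8  37 258] 228 264
(np.int64(36), np.int64(210), [(np.float64(318.0), np.int64(38), np.int64(29)), (np.float64(318.5), np.int64(122), np.int64(32)), (np.float64(319.0), np.int64(207), np.int64(27))]) (np.int64(228), np.int64(265), [(np.float64(303.0), np.int64(230), np.int64(7)), (np.float64(302.5), np.int64(246), np.int64(8)), (np.float64(302.0), np.int64(262), np.int64(7))])
butt (np.float64(318.0), np.int64(36)) (np.float64(302.0), np.int64(265)) (array([0.3394, 0.0719, 0.1715]), np.float64(0.00043073690451435836))
ferrule (np.float64(319.0), np.int64(210)) (np.float64(303.0), np.int64(228)) (array([0.4381, 0.0681, 0.2295]), np.float64(0.003441929669404149))
```

Run:
```python
from h import *
from scipy.optimize import fsolve
Tc=np.array(env.get_calibration("wrist")["tool_from_camera"]);K=np.array(env.get_calibration("wrist")["K"])
def row(P): p=K@(Tc[:3,:3].T@(P-Tc[:3,3])); return p[1]/p[2]
for fe in(210,214,218,222):
  for g in(.004,.008,.012):
    def f(v):
        al,u=v; d=np.array([-np.cos(al),0,-np.sin(al)]); n=np.array([np.sin(al),0,-np.cos(al)]); G=np.array([0,0,g])
        return row(G-u*d+.01*n)-36,row(G-(u-.1)*d+.01*n)-fe
    v=fsolve(f,(.3,.127)); print(fe,g,np.degrees(v[0]).round(2),v[1].round(4))
```

```text
210 0.004 18.47 0.1262
210 0.008 16.66 0.1253
210 0.012 14.72 0.1243
214 0.004 16.78 0.1243
214 0.008 14.8 0.1233
214 0.012 12.66 0.1224
218 0.004 14.97 0.1224
218 0.008 12.78 0.1215
218 0.012 10.4 0.1206
222 0.004 13.01 0.1206
222 0.008 10.58 0.1197
222 0.012 7.88 0.1188
```

Request:
{"fn": "drive_tool", "kwargs": {"moves": [[[0.01,0.001,-0.01,0,0,0,0],[0.02,0.002,-0.02,0,0,0,0],[0.03,0.003,-0.035,0,0,0,0],[0.04,0.004,-0.05,0,0,0,0],[0.05,0.005,-0.065,0,0,0,0],[0.05,0.005,-0.075,0,0,0,0],[0.05,0.005,-0.083,0,0,0,0],[0.05,0.005,-0.086,0,0,0,0],[0.05,0.005,-0.088,0,0,0,0],[0.05,0.005,-0.088,0,0,0,0]]]}}

```text
time: 10.4
position: [0.5221, 0.074, 0.1099]
tcp_rot: [-0.086, 0.015, 0.996, 0.001]
contact_force: [-1.1, -0.6, -1.5]
opening: 0.0076
grip_force: 50.0
```

Run:
```python
from h import *
for i in range(3):
    b=env.camera("side"); s=env.sense(); print(np.round(s["position"],4),s["contact_force"].round(2),s["torque"].round(3))
t=env.camera("top"); cv2.imwrite("pics/s4.png",b); cv2.imwrite("pics/t4.png",t)
c=lambda i,x,y,w,h,k:cv2.resize(i[y:y+h,x:x+w],(w*k,h*k),interpolation=2)
cv2.imwrite("pics/m5.png",np.hstack([c(b,260,165,80,80,6),c(t,285,140,53,80,6)]))
```

```text
[0.5223 0.0741 0.1101] [-0.3   0.34 -0.91] [-0.073 -0.476 -0.005]
[0.5224 0.0741 0.1102] [-0.29 -0.4  -1.49] [-0.069 -0.543  0.031]
[0.5224 0.0741 0.1102] [ 0.12 -0.59 -1.6 ] [ 0.009 -0.539  0.008]
```

View pics/m5.png

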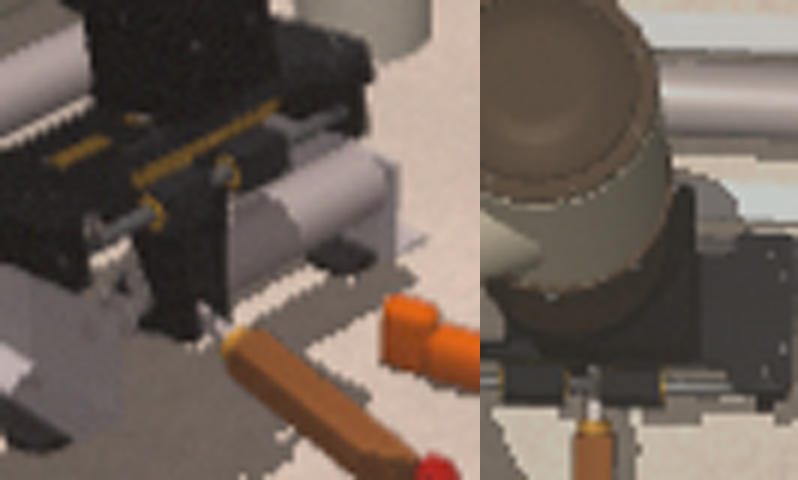

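The side view shows the fork at crop (115,270) reaching over the rail's near end, and the handle running back level. I'll find the rail's top by light contact.

Request:
{"fn": "drive_tool", "kwargs": {"moves": [[[0,0,-0.001,0,0,0,0],[0,0,-0.002,0,0,0,0],[0,0,-0.003,0,0,0,0],[0,0,-0.004,0,0,0,0],[0,0,-0.005,0,0,0,0],[0,0,-0.005,0,0,0,0],[0,0,-0.005,0,0,0,0],[0,0,-0.005,0,0,0,0],[0,0,-0.005,0,0,0,0],[0,0,-0.005,0,0,0,0]]]}}

```text
time: 11.6
position: [0.5222, 0.074, 0.1046]
tcp_rot: [-0.086, 0.015, 0.996, 0.001]
contact_force: [0.9, 0.6, -1.0]
opening: 0.0073
grip_force: 50.0
```

Request:
{"fn": "drive_tool", "kwargs": {"moves": [[[0,0,-0.001,0,0,0,0],[0,0,-0.002,0,0,0,0],[0,0,-0.003,0,0,0,0],[0,0,-0.003,0,0,0,0],[0,0,-0.003,0,0,0,0],[0,0,-0.003,0,0,0,0],[0,0,-0.003,0,0,0,0],[0,0,-0.003,0,0,0,0],[0,0,-0.003,0,0,0,0],[0,0,-0.003,0,0,0,0]]]}}

```text
time: 12.6
position: [0.5222, 0.074, 0.1016]
tcp_rot: [-0.086, 0.015, 0.996, 0.001]
contact_force: [-0.1, 0.2, -1.1]
opening: 0.0071
grip_force: 50.0
```

Request:
{"fn": "drive_tool", "kwargs": {"moves": [[[0,0,-0.001,0,0,0,0],[0,0,-0.002,0,0,0,0],[0,0,-0.003,0,0,0,0],[0,0,-0.003,0,0,0,0],[0,0,-0.003,0,0,0,0],[0,0,-0.003,0,0,0,0],[0,0,-0.003,0,0,0,0],[0,0,-0.003,0,0,0,0],[0,0,-0.003,0,0,0,0],[0,0,-0.003,0,0,0,0]]]}}

```text
time: 13.6
position: [0.5222, 0.074, 0.0986]
tcp_rot: [-0.086, 0.015, 0.996, 0.001]
contact_force: [0.2, -0.6, -1.8]
opening: 0.0073
grip_force: 50.0
```

Run:
```python
from h import *
for i in range(3):
    env.camera("side"); s=env.sense(); print(np.round(s["position"],4),s["contact_force"].round(2),s["torque"].round(3))
```

```text
[0.5222 0.074  0.0986] [ 0.23 -1.08 -1.43] [-0.023 -0.47  -0.007]
[0.5221 0.074  0.0985] [ 0.84 -0.44 -1.15] [-0.044 -0.513 -0.029]
[0.5222 0.074  0.0986] [ 0.53 -0.5  -1.38] [-0.027 -0.529 -0.031]
```

Request:
{"fn": "drive_tool", "kwargs": {"moves": [[[0,0,-0.001,0,0,0,0],[0,0,-0.002,0,0,0,0],[0,0,-0.003,0,0,0,0],[0,0,-0.004,0,0,0,0],[0,0,-0.004,0,0,0,0],[0,0,-0.004,0,0,0,0],[0,0,-0.004,0,0,0,0],[0,0,-0.004,0,0,0,0],[0,0,-0.004,0,0,0,0],[0,0,-0.004,0,0,0,0]]]}}

```text
time: 14.75
position: [0.5222, 0.074, 0.0946]
tcp_rot: [-0.086, 0.015, 0.996, 0.001]
contact_force: [0.0, -0.1, -0.8]
opening: 0.0074
grip_force: 50.0
```

Run:
```python
from h import *
for i in range(3):
    b=env.camera("side"); s=env.sense(); print(np.round(s["position"],4),s["contact_force"].round(2),s["torque"].round(3))
w=env.camera("wrist"); cv2.imwrite("pics/s5.png",b)
c=lambda i,x,y,w,h,k:cv2.resize(i[y:y+h,x:x+w],(w*k,h*k),interpolation=2)
cv2.imwrite("pics/m6.png",np.hstack([c(b,260,180,60,60,9),cv2.resize(w[160:280,290:350],(250,540),interpolation=2)]))
```

```text
[0.5222 0.074  0.0946] [-0.64 -0.67 -0.92] [-0.02  -0.476 -0.05 ]
[0.5222 0.074  0.0946] [ 0.45  0.86 -0.78] [-0.037 -0.567  0.033]
[0.5221 0.074  0.0946] [-0.69  0.76 -1.85] [-0.041 -0.54  -0.072]
```

View pics/m6.png

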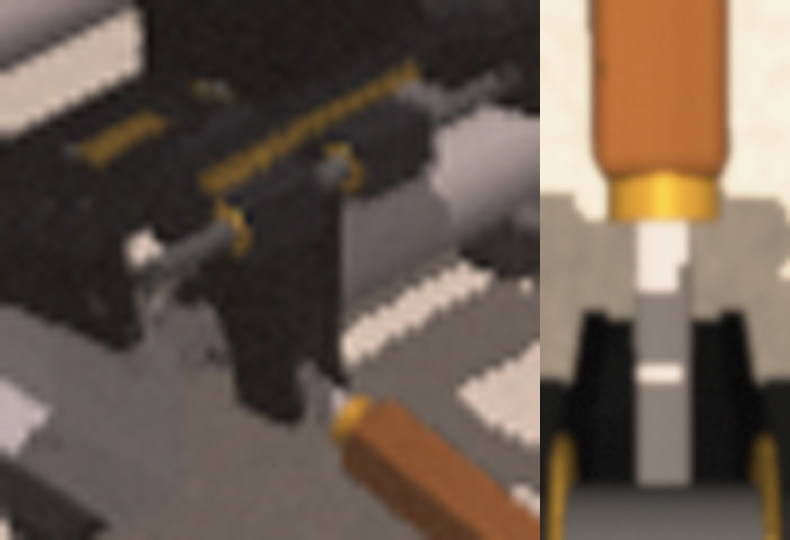

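Run:
```python
from h import *
np.set_printoptions(precision=1,suppress=True)
S=cam("side");T=cam("top");y=np.radians(-1.5);B=np.array([[np.cos(y),-np.sin(y),0],[np.sin(y),np.cos(y),0],[0,0,1]]);O=np.array([.5695,-.0207,0])
z=lambda p:((p[0]-260)*9,(p[1]-180)*9)
for n,b in dict(rail_out=(-.016,.095,.083),rail_in=(-.016,.091,.083),outbot=(-.016,.095,.045),collar_top=(0,.0805,.084),axend=(0,.0975,.071),railtop_far=(.05,.095,.083)).items():
    X=O+B@np.array(b); print(n,proj(S,X),np.array(z(proj(S,X))), "s0 crop m1", np.array([400+(proj(S,X)[0]-220)/.3,(proj(S,X)[1]-155)/.3]),"top m1",(proj(T,X)-[285,115])*4)
s=env.sense();Rm=rot(s["tcp_rot"]).as_matrix();p=s["position"]
al=np.radians(17);d=np.array([-np.cos(al),0,-np.sin(al)]);n=np.array([np.sin(al),0,-np.cos(al)])
for u,v in[(.046,0),(.046,.014),(.046,-.014),(.016,.014),(.016,-.014)]:
    X=p+Rm@(np.array([0,0,.008])+u*d+v*n); print(u,v,(X*1e3),np.array(z(proj(S,X))))
```

```text
rail_out [281.7 216.5] [195.1 328.2] s0 crop m1 [605.6 204.9] top m1 [ 76.2 300.6]
rail_in [282.7 215.9] [204.7 322.7] s0 crop m1 [609.1 202.9] top m1 [ 81.5 300.7]
outbot [282.  227.5] [198.4 427.7] s0 crop m1 [606.8 241.7] top m1 [ 79.3 307.3]
collar_top [281.6 211.6] [194.2 284.5] s0 crop m1 [605.2 188.7] top m1 [ 96.2 279.8]
axend [277.2 218. ] [154.7 341.7] s0 crop m1 [590.6 209.9] top m1 [ 74.7 281.7]
railtop_far [265.7 206.8] [ 51.2 240.9] s0 crop m1 [552.3 172.5] top m1 [ 79.4 213.8]
0.046 0 [566.4  72.7  92.4] [175.  286.7]
0.046 0.014 [564.7  72.7 106.2] [177.4 251.7]
0.046 -0.014 [568.1  72.6  78.5] [172.6 321.3]
0.016 0.014 [534.9  73.6 102.6] [245.2 302.1]
0.016 -0.014 [538.4  73.5  74.8] [239.3 371.9]
```

Request:
{"fn": "drive_tool", "kwargs": {"moves": [[[0,0.0005,0,0,0,0,0],[0,0.001,0,0,0,0,0],[0,0.0015,0,0,0,0,0],[0,0.002,0,0,0,0,0],[0,0.002,0,0,0,0,0],[0,0.002,0,0,0,0,0],[0,0.002,0,0,0,0,0],[0,0.002,0,0,0,0,0],[0,0.002,0,0,0,0,0],[0,0.002,0,0,0,0,0]]]}}

```text
time: 15.95
position: [0.5222, 0.076, 0.0946]
tcp_rot: [-0.086, 0.015, 0.996, 0.001]
contact_force: [-0.3, -0.1, -1.6]
opening: 0.0071
grip_force: 50.0
```

Request:
{"fn": "drive_tool", "kwargs": {"moves": [[[0,0.0005,0,0,0,0,0],[0,0.001,0,0,0,0,0],[0,0.0015,0,0,0,0,0],[0,0.002,0,0,0,0,0],[0,0.002,0,0,0,0,0],[0,0.002,0,0,0,0,0],[0,0.002,0,0,0,0,0],[0,0.002,0,0,0,0,0],[0,0.002,0,0,0,0,0],[0,0.002,0,0,0,0,0]]]}}

```text
time: 16.95
position: [0.5221, 0.078, 0.0946]
tcp_rot: [-0.086, 0.015, 0.996, 0.001]
contact_force: [-0.7, 0.2, -0.4]
opening: 0.0072
grip_force: 50.0
```

Request:
{"fn": "drive_tool", "kwargs": {"moves": [[[0,-0.001,0,0,0,0,0],[0,-0.002,0,0,0,0,0],[0,-0.003,0,0,0,0,0],[0,-0.004,0,0,0,0,0],[0,-0.005,0,0,0,0,0],[0,-0.006,0,0,0,0,0],[0,-0.006,0,0,0,0,0],[0,-0.006,0,0,0,0,0],[0,-0.006,0,0,0,0,0],[0,-0.006,0,0,0,0,0]]]}}

```text
time: 17.95
position: [0.5222, 0.072, 0.0946]
tcp_rot: [-0.086, 0.015, 0.996, 0.001]
contact_force: [-0.5, 0.3, -1.7]
opening: 0.0072
grip_force: 50.0
```

Run:
```python
from h import *
s=env.sense(); print(s["contact_force"].round(2),s["torque"].round(3))
```

```text
[-0.46  0.27 -1.73] [-0.002 -0.515 -0.036]
```

Request:
{"fn": "drive_tool", "kwargs": {"moves": [[[0,0,-0.001,0,0,0,0],[0,0,-0.002,0,0,0,0],[0,0,-0.003,0,0,0,0],[0,0,-0.004,0,0,0,0],[0,0,-0.004,0,0,0,0],[0,0,-0.004,0,0,0,0],[0,0,-0.004,0,0,0,0],[0,0,-0.004,0,0,0,0],[0,0,-0.004,0,0,0,0],[0,0,-0.004,0,0,0,0]]]}}

```text
time: 18.95
position: [0.5219, 0.0719, 0.0905]
tcp_rot: [-0.087, 0.015, 0.996, 0.001]
contact_force: [-2.3, 0.6, 1.4]
opening: 0.0072
grip_force: 50.0
```

Run:
```python
from h import *
s=env.sense(); print(s["position"].round(4),s["contact_force"].round(2),s["torque"].round(3))
```

```text
[0.5219 0.0719 0.0905] [-2.3   0.6   1.39] [0.026 0.226 0.039]
```

Run:
```python
from h import *
np.set_printoptions(precision=4,suppress=True)
S=cam("side"); b=env.camera("side"); cv2.imwrite("pics/s6.png",b); s=env.sense(); p=s["position"]; Rm=rot(s["tcp_rot"]).as_matrix()
h=cv2.cvtColor(b,cv2.COLOR_BGR2HSV); x0,y0,x1,y1=285,205,350,270; q=h[y0:y1,x0:x1]
m=((q[...,0]>6)&(q[...,0]<24)&(q[...,1]>120)).astype(np.uint8)
n,l,st,_=cv2.connectedComponentsWithStats(m)
for k in range(1,n):
    if st[k,4]>15: print(st[k], q[l==k].mean(0))
k=1+st[1:,4].argmax(); ys,xs=np.where(l==k); P=np.c_[xs+x0,ys+y0].astype(float)
c=P.mean(0); v=np.linalg.svd(P-c)[2][0]; v*=np.sign(v[0]); t=(P-c)@v; w=np.abs((P-c)@[-v[1],v[0]])
print(c,v,t.min(),t.max(),w.max())
# plane through TCP containing tool x,z axes (normal tool y)
N=Rm[:,1]
def hit(px): o,d=ray(S,px); return o+d*((p-o)@N)/(d@N)
for tt in(t.min(),0,t.max()):
    X=hit(c+tt*v); print(tt,X,"tool frame",Rm.T@(X-p))
```

```text
[ 39   9  26  19 274] [ 10.5328 204.7299 169.3139]
[ 12  20  33  29 331] [ 11.6435 153.0544 116.9335]
[313.284  238.6254] [0.7725 0.635 ] -19.326606555105748 19.226191826261207 4.525307620105304
-19.326606555105748 [0.4944 0.0727 0.0799] tool frame [ 0.0254 -0.      0.0152]
0 [0.4385 0.0744 0.0695] tool frame [0.0787 0.     0.0352]
19.226191826261207 [0.385  0.0759 0.0595] tool frame [0.1296 0.     0.0543]
```

Request:
{"fn": "drive_tool", "kwargs": {"moves": [[[0,0,0.005,0,0,0,0],[0,0,0.012,0,0,0,0],[-0.007,-0.003,0.012,0,0,0,0],[-0.014,-0.006,0.012,0,0,0,0],[-0.014,-0.006,0.009,0,0,0,0],[-0.014,-0.006,0.006,0,0,0,0],[-0.014,-0.006,0.003,0,0,0,0],[-0.014,-0.006,0,0,0,0,0],[-0.014,-0.006,-0.002,0,0,0,0],[-0.014,-0.006,-0.002,0,0,0,0]]]}}

```text
time: 20.0
position: [0.508, 0.0659, 0.088]
tcp_rot: [-0.087, 0.015, 0.996, 0.001]
contact_force: [0.0, 0.3, -0.9]
opening: 0.0072
grip_force: 50.0
```

Run:
```python
from h import *
s=env.sense(); print(s["position"].round(4),s["contact_force"].round(2),s["torque"].round(3))
```

```text
[0.508  0.0659 0.088 ] [ 0.01  0.3  -0.87] [-0.019 -0.499  0.048]
```

Request:
{"fn": "drive_tool", "kwargs": {"moves": [[[0,0.0005,0,0,0,0,0],[0,0.001,0,0,0,0,0],[0,0.0015,0,0,0,0,0],[0,0.002,0,0,0,0,0],[0,0.0025,0,0,0,0,0],[0,0.003,0,0,0,0,0],[0,0.0035,0,0,0,0,0],[0,0.004,0,0,0,0,0],[0,0.004,0,0,0,0,0],[0,0.004,0,0,0,0,0]]]}}

```text
time: 21.0
position: [0.5082, 0.07, 0.0886]
tcp_rot: [-0.086, 0.015, 0.996, 0.001]
contact_force: [1.0, 0.0, -1.4]
opening: 0.0075
grip_force: 50.0
```

Run:
```python
from h import *
s=env.sense(); print(s["position"].round(4),s["contact_force"].round(2),s["torque"].round(3))
```

```text
[0.5082 0.07   0.0886] [ 1.    0.04 -1.41] [-0.006 -0.509 -0.04 ]
```

Request:
{"fn": "drive_tool", "kwargs": {"moves": [[[0,0.0005,0,0,0,0,0],[0,0.001,0,0,0,0,0],[0,0.0015,0,0,0,0,0],[0,0.002,0,0,0,0,0],[0,0.0025,0,0,0,0,0],[0,0.003,0,0,0,0,0],[0,0.0035,0,0,0,0,0],[0,0.004,0,0,0,0,0],[0,0.004,0,0,0,0,0],[0,0.004,0,0,0,0,0]]]}}

```text
time: 22.0
position: [0.5081, 0.074, 0.0885]
tcp_rot: [-0.086, 0.015, 0.996, 0.001]
contact_force: [0.8, 0.3, -1.4]
opening: 0.0077
grip_force: 50.0
```

Run:
```python
from h import *
s=env.sense(); print(s["position"].round(4),s["contact_force"].round(2),s["torque"].round(3))
```

```text
[0.5081 0.074  0.0885] [ 0.76  0.31 -1.4 ] [-0.059 -0.47   0.045]
```

Run:
```python
from h import *
S=cam("side"); b6=cv2.imread("pics/s6.png"); b=env.camera("side"); cv2.imwrite("pics/s7.png",b); s=env.sense()
s6=dict(s); s6["position"]=np.array([.5219,.0719,.0905])
y=np.radians(-1.5);B=np.array([[np.cos(y),-np.sin(y),0],[np.sin(y),np.cos(y),0],[0,0,1]]);O=np.array([.5695,-.0207,0])
k=10;x0,y0=263,197
def ov(im,s):
    p=s["position"];Rm=rot(s["tcp_rot"]).as_matrix();al=np.radians(19);d=np.array([-np.cos(al),0,-np.sin(al)]);n=np.array([np.sin(al),0,-np.cos(al)])
    z=lambda X:tuple(int(v) for v in ((proj(S,X)+.5-[x0,y0])*k))
    F=lambda u,v:z(p+Rm@(np.array([0,0,.006])+u*d+v*n))
    cv2.polylines(im,[np.array([F(.016,.014),F(.046,.014),F(.046,.009),F(.026,.009),F(.026,-.009),F(.046,-.009),F(.046,-.014),F(.016,-.014)])],True,(0,0,255),1)
    b=lambda *q:z(O+B@np.array(q))
    cv2.polylines(im,[np.array([b(.06,.095,.083),b(-.016,.095,.083),b(-.016,.095,.04)])],False,(0,255,0),1)
    cv2.polylines(im,[np.array([b(.06,.091,.083),b(-.016,.091,.083),b(-.016,.095,.083)])],False,(255,255,0),1)
    return im
c=lambda i:cv2.resize(cv2.convertScaleAbs(i[y0:y0+30,x0:x0+40],alpha=1.7),(400,300),interpolation=1)
cv2.imwrite("pics/m7.png",np.vstack([np.hstack([c(b6),c(b)]),np.hstack([ov(c(b6),s6),ov(c(b),s)])]))
```

```text
(no output)
```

View pics/m7.png

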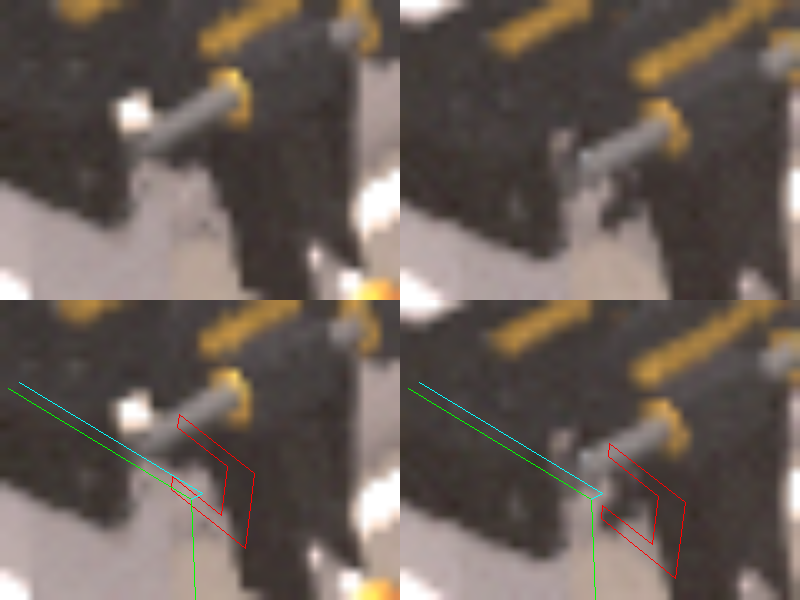

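The overlays show the rail's real near edge about 2 px left of my model. That puts the bed roughly 7 mm further to +y, so the fork's contact was on the neck inside the gap. I'll lower to axle height and enter the gap.

Request:
{"fn": "drive_tool", "kwargs": {"moves": [[[0,0.001,-0.004,0,0,0,0],[0,0.001,-0.008,0,0,0,0],[0,0.001,-0.012,0,0,0,0],[0,0.001,-0.0165,0,0,0,0],[0.002,0.001,-0.0165,0,0,0,0],[0.004,0.001,-0.0165,0,0,0,0],[0.006,0.001,-0.0165,0,0,0,0],[0.008,0.001,-0.0165,0,0,0,0],[0.01,0.001,-0.0165,0,0,0,0],[0.01,0.001,-0.0165,0,0,0,0]]]}}

```text
time: 23.05
position: [0.5186, 0.075, 0.0721]
tcp_rot: [-0.086, 0.015, 0.996, 0.001]
contact_force: [0.5, -0.4, -0.4]
opening: 0.0075
grip_force: 50.0
```

Run:
```python
from h import *
s=env.sense(); print(s["position"].round(4),s["contact_force"].round(2),s["torque"].round(3))
```

```text
[0.5186 0.075  0.0721] [ 0.49 -0.41 -0.45] [-0.078 -0.503 -0.048]
```

Request:
{"fn": "drive_tool", "kwargs": {"moves": [[[0,0.001,0,0,0,0,0],[0,0.002,0,0,0,0,0],[0,0.0025,0,0,0,0,0],[0,0.003,0,0,0,0,0],[0,0.0035,0,0,0,0,0],[0,0.004,0,0,0,0,0],[0,0.0045,0,0,0,0,0],[0,0.005,0,0,0,0,0],[0,0.005,0,0,0,0,0],[0,0.005,0,0,0,0,0]]]}}

```text
time: 24.05
position: [0.5181, 0.08, 0.072]
tcp_rot: [-0.086, 0.015, 0.996, 0.001]
contact_force: [-0.2, -0.9, -1.5]
opening: 0.0076
grip_force: 50.0
```

Run:
```python
from h import *
s=env.sense(); print(s["position"].round(4),s["contact_force"].round(2),s["torque"].round(3))
```

```text
[0.5181 0.08   0.072 ] [-0.17 -0.87 -1.51] [-0.044 -0.484 -0.004]
```

Request:
{"fn": "drive_tool", "kwargs": {"moves": [[[0,-0.003,0,0,0,0,0],[0,-0.006,0,0,0,0,0],[0,-0.0065,0,0,0,0,0],[0,-0.007,0,0,0,0,0],[0,-0.0075,0,0,0,0,0],[0,-0.008,0,0,0,0,0],[0,-0.0085,0,0,0,0,0],[0,-0.009,0,0,0,0,0],[0,-0.0095,0,0,0,0,0],[0,-0.0095,0,0,0,0,0]]]}}

```text
time: 25.05
position: [0.5181, 0.0704, 0.072]
tcp_rot: [-0.086, 0.015, 0.996, 0.001]
contact_force: [-0.0, 0.1, -2.0]
opening: 0.0074
grip_force: 50.0
```

Run:
```python
from h import *
s=env.sense(); print(s["position"].round(4),s["contact_force"].round(2),s["torque"].round(3))
```

```text
[0.5181 0.0704 0.072 ] [-0.    0.08 -1.95] [-0.049 -0.478 -0.006]
```

Run:
```python
from h import *
import json
np.set_printoptions(precision=4,suppress=True)
W=cam("wrist",json.load(open("s1.json")));S=cam("side");T=cam("top")
t=(285+41/4,115+306/4);s=(220+(578-400)*.3,155+297*.3);w=(297,82)
print("flange TS",tri(T,t,S,s),"TW",tri(T,t,W,w),"SW",tri(S,s,W,w))
# rim of the tube in the top picture: grey profile along the axis and across
a=cv2.imread("pics/top0.png");g=cv2.cvtColor(a,cv2.COLOR_BGR2GRAY)
for r in(183,186,189): print(r,g[r,294:316].tolist(),g[r,352:374].tolist())
print("col335",g[174:200,335].tolist())
```

```text
flange TS (array([0.5613, 0.1071, 0.0024]), np.float64(0.0033159322436794912)) TW (array([0.5545, 0.1052, 0.0424]), np.float64(0.005439644830937339)) SW (array([0.5575, 0.1047, 0.0029]), np.float64(0.005486358844314394))
183 [182, 192, 191, 192, 194, 190, 173, 161, 129, 138, 139, 151, 123, 132, 143, 141, 139, 171, 170, 169, 169, 168] [145, 145, 144, 142, 142, 141, 141, 140, 110, 79, 130, 190, 188, 192, 191, 190, 190, 187, 185, 183, 181, 184]
186 [181, 193, 191, 193, 194, 193, 168, 163, 126, 125, 127, 140, 111, 132, 134, 134, 131, 167, 168, 169, 170, 170] [184, 183, 182, 183, 182, 181, 181, 180, 143, 169, 139, 167, 151, 192, 190, 190, 190, 184, 183, 185, 183, 182]
189 [185, 193, 191, 194, 194, 193, 163, 101, 76, 109, 110, 108, 102, 117, 110, 112, 120, 124, 124, 125, 126, 126] [148, 148, 149, 149, 149, 150, 149, 151, 102, 95, 134, 171, 118, 192, 192, 192, 191, 184, 185, 183, 182, 181]
col335 [195, 194, 188, 112, 183, 180, 129, 131, 142, 153, 168, 183, 179, 168, 149, 140, 127, 106, 96, 119, 181, 181, 184, 182, 181, 183]
```

The roller's centre sits about 10 mm to -y of the bed's midline, because the sprung axle makes its two ends unequal. That explains every contact so far: the gap is centred at TCP y ≈ 0.076, and the earlier contact was on the collar. Inserting now.

Request:
{"fn": "drive_tool", "kwargs": {"moves": [[[0,0.003,0,0,0,0,0],[0,0.006,0,0,0,0,0],[0.002,0.006,0,0,0,0,0],[0.004,0.006,0,0,0,0,0],[0.006,0.006,0,0,0,0,0],[0.008,0.006,0,0,0,0,0],[0.01,0.006,0,0,0,0,0],[0.012,0.006,0,0,0,0,0],[0.014,0.006,0,0,0,0,0],[0.014,0.006,0,0,0,0,0]]]}}

```text
time: 26.05
position: [0.5325, 0.0765, 0.072]
tcp_rot: [-0.086, 0.015, 0.996, 0.001]
contact_force: [0.5, 0.1, -1.5]
opening: 0.0071
grip_force: 50.0
```

Run:
```python
from h import *
s=env.sense(); print(s["position"].round(4),s["contact_force"].round(2),s["torque"].round(3))
```

```text
[0.5325 0.0765 0.072 ] [ 0.45  0.05 -1.48] [ 0.133 -0.485 -0.081]
```

Request:
{"fn": "drive_tool", "kwargs": {"moves": [[[0.0015,0,0,0,0,0,0],[0.003,0,0,0,0,0,0],[0.0045,0,0,0,0,0,0],[0.006,0,0,0,0,0,0],[0.0075,0,0,0,0,0,0],[0.009,0,0,0,0,0,0],[0.009,0,0,0,0,0,0],[0.009,0,0,0,0,0,0],[0.009,0,0,0,0,0,0],[0.009,0,0,0,0,0,0]]]}}

```text
time: 27.05
position: [0.5411, 0.0765, 0.072]
tcp_rot: [-0.086, 0.015, 0.996, 0.001]
contact_force: [0.7, 0.0, -1.0]
opening: 0.0071
grip_force: 50.0
```

Run:
```python
from h import *
s=env.sense(); print(s["position"].round(4),s["contact_force"].round(2),s["torque"].round(3))
```

```text
[0.5411 0.0765 0.072 ] [ 0.66  0.04 -1.04] [ 0.094 -0.522 -0.027]
```

Request:
{"fn": "drive_tool", "kwargs": {"moves": [[[0,-0.001,0,0,0,0,0],[0,-0.002,0,0,0,0,0],[0,-0.003,0,0,0,0,0],[0,-0.004,0,0,0,0,0],[0,-0.005,0,0,0,0,0],[0,-0.006,0,0,0,0,0],[0,-0.006,0,0,0,0,0],[0,-0.006,0,0,0,0,0],[0,-0.006,0,0,0,0,0],[0,-0.006,0,0,0,0,0]]]}}

```text
time: 28.05
position: [0.5413, 0.071, 0.072]
tcp_rot: [-0.086, 0.015, 0.996, 0.001]
contact_force: [-0.5, 5.0, -1.7]
opening: 0.0071
grip_force: 49.9
```

Run:
```python
from h import *
s=env.sense(); print(s["position"].round(4),s["contact_force"].round(2),s["torque"].round(3))
```

```text
[0.5413 0.071  0.072 ] [-0.47  4.96 -1.74] [ 1.403 -0.326 -0.08 ]
```

Request:
{"fn": "drive_tool", "kwargs": {"moves": [[[0,-0.001,0,0,0,0,0],[0,-0.002,0,0,0,0,0],[0,-0.003,0,0,0,0,0],[0,-0.004,0,0,0,0,0],[0,-0.0045,0,0,0,0,0],[0,-0.0045,0,0,0,0,0],[0,-0.0045,0,0,0,0,0],[0,-0.0045,0,0,0,0,0],[0,-0.0045,0,0,0,0,0],[0,-0.0045,0,0,0,0,0]]]}}

```text
time: 29.05
position: [0.5415, 0.0669, 0.0719]
tcp_rot: [-0.086, 0.014, 0.996, 0.001]
contact_force: [0.2, 6.9, -2.2]
opening: 0.0069
grip_force: 49.9
```

Run:
```python
from h import *
for i in range(3):
    s=env.sense(); print(s["position"].round(4),s["contact_force"].round(2),s["torque"].round(3)); env.camera("side")
```

```text
[0.5415 0.0669 0.0719] [ 0.23  6.89 -2.17] [ 1.664 -0.524 -0.179]
[0.5414 0.0669 0.0718] [ 0.62  6.58 -3.12] [ 1.761 -0.509 -0.164]
[0.5414 0.0669 0.0718] [-0.2   6.56 -2.74] [ 1.789 -0.533 -0.152]
```

Request:
{"fn": "drive_tool", "kwargs": {"moves": [[[0,0,0.0025,0,0,0,0],[0,0,0.005,0,0,0,0],[0,0,0.0075,0,0,0,0],[0,0,0.01,0,0,0,0],[0,0,0.0125,0,0,0,0],[0,0,0.015,0,0,0,0],[0,0,0.0175,0,0,0,0],[0,0,0.02,0,0,0,0],[0,0,0.0225,0,0,0,0],[0,0,0.0235,0,0,0,0]]]}}

```text
time: 30.2
position: [0.5415, 0.067, 0.0954]
tcp_rot: [-0.086, 0.014, 0.996, 0.002]
contact_force: [-0.3, 6.3, -3.8]
opening: 0.0072
grip_force: 50.0
```

Run:
```python
from h import *
s=env.sense(); print(s["position"].round(4),s["contact_force"].round(2),s["torque"].round(3),s["opening"])
```

```text
[0.5415 0.067  0.0954] [-0.28  6.31 -3.83] [ 1.859 -0.548 -0.142] 0.007219862645293624
```

Request:
{"fn": "drive_tool", "kwargs": {"moves": [[[0,0.002,0,0,0,0,0],[0,0.004,0,0,0,0,0],[0,0.006,0,0,0,0,0],[0,0.008,0,0,0,0,0],[0,0.009,0,0,0,0,0],[0,0.009,-0.0015,0,0,0,0],[0,0.009,-0.003,0,0,0,0],[0,0.009,-0.0045,0,0,0,0],[0,0.009,-0.006,0,0,0,0],[0,0.009,-0.006,0,0,0,0]]]}}

```text
time: 31.2
position: [0.5416, 0.0749, 0.09]
tcp_rot: [-0.086, 0.015, 0.996, 0.001]
contact_force: [0.3, 3.9, -0.0]
opening: 0.0073
grip_force: 50.0
```

Run:
```python
from h import *
s=env.sense(); print(s["position"].round(4),s["contact_force"].round(2),s["torque"].round(3),s["opening"])
b=env.camera("side"); cv2.imwrite("pics/s8.png",b)
```

```text
[0.5416 0.0749 0.09  ] [ 0.34  3.89 -0.01] [ 1.007 -0.429 -0.087] 0.00732065215192817
```

Request:
{"fn": "drive_tool", "kwargs": {"moves": [[[0,0.001,0.001,0,0,0,0],[0,0.002,0.001,0,0,0,0],[0,0.003,0.001,0,0,0,0],[0,0.003,0.001,0,0,0,0],[0,0.003,0.001,0,0,0,0],[0,0.003,0.001,0,0,0,0],[0,0.003,0.001,0,0,0,0],[0,0.003,0.001,0,0,0,0],[0,0.003,0.001,0,0,0,0],[0,0.003,0.001,0,0,0,0]]]}}

```text
time: 32.25
position: [0.5411, 0.0779, 0.0905]
tcp_rot: [-0.086, 0.015, 0.996, 0.001]
contact_force: [0.1, 0.4, -1.4]
opening: 0.0074
grip_force: 50.0
```

Run:
```python
from h import *
s=env.sense(); print(s["position"].round(4),s["contact_force"].round(2),s["torque"].round(3),s["opening"])
```

```text
[0.5411 0.0779 0.0905] [ 0.07  0.4  -1.43] [-0.035 -0.482  0.021] 0.007363979574988581
```

Request:
{"fn": "drive_tool", "kwargs": {"moves": [[[-0.006,0,0,0,0,0,0],[-0.012,0,0,0,0,0,0],[-0.02,0,0,0,0,0,0],[-0.03,0,0,0,0,0,0],[-0.04,0,0,0,0,0,0],[-0.05,0,0.02,0,0,0,0],[-0.05,0,0.05,0,0,0,0],[-0.05,0.03,0.06,0,0.03,0,0],[-0.04,0.07,0.06,0,0.06,0,0],[-0.03,0.105,0.06,0,0.096,0,0]]]}}

```text
time: 33.25
position: [0.5106, 0.1843, 0.1519]
tcp_rot: [-0.134, 0.015, 0.991, 0.001]
contact_force: [0.6, 0.1, -1.4]
opening: 0.0071
grip_force: 50.0
```

Run:
```python
from h import *
np.set_printoptions(precision=4,suppress=True)
s=env.sense(); p=s["position"];Rm=rot(s["tcp_rot"]).as_matrix(); print(p,s["contact_force"].round(2),s["torque"].round(3))
S=cam("side");b=env.camera("side");t=env.camera("top");cv2.imwrite("pics/s9.png",b);cv2.imwrite("pics/t9.png",t)
h=cv2.cvtColor(t,cv2.COLOR_BGR2GRAY); print("top row183-189 cols296-314"); 
for r in range(180,192,2): print(h[r,294:316].tolist())
```

```text
[0.5106 0.1843 0.1519] [ 0.59  0.07 -1.42] [-0.089 -0.802  0.027]
top row183-189 cols296-314
[104, 196, 196, 196, 199, 197, 197, 195, 72, 67, 53, 70, 118, 177, 185, 189, 147, 145, 144, 144, 143, 141]
[144, 196, 196, 196, 198, 176, 120, 121, 124, 139, 141, 126, 163, 146, 140, 137, 83, 175, 168, 168, 166, 165]
[149, 196, 189, 192, 193, 165, 93, 96, 154, 163, 165, 157, 146, 170, 174, 178, 110, 186, 185, 186, 186, 186]
[184, 192, 107, 109, 110, 109, 110, 102, 73, 89, 102, 124, 132, 94, 97, 101, 80, 155, 155, 155, 157, 158]
[163, 109, 107, 109, 109, 109, 110, 90, 73, 109, 111, 104, 109, 116, 110, 113, 88, 128, 128, 130, 131, 132]
[110, 109, 106, 110, 109, 109, 93, 76, 74, 114, 113, 113, 191, 186, 118, 120, 137, 117, 100, 92, 93, 95]
```

Request:
{"fn": "drive_tool", "kwargs": {"moves": [[[0.01,0.015,-0.02,0,0,0,0],[0.02,0.031,-0.045,0,0,0,0],[0.02,0.031,-0.07,0,0,0,0],[0.02,0.031,-0.095,0,0,0,0],[0.02,0.031,-0.11,0,0,0,0],[0.02,0.031,-0.116,0,0,0,0],[0.02,0.031,-0.118,0,0,0,0],[0.02,0.031,-0.12,0,0,0,0],[0.02,0.031,-0.121,0,0,0,0],[0.02,0.031,-0.121,0,0,0,0]]]}}

```text
time: 34.35
position: [0.5318, 0.2142, 0.0306]
tcp_rot: [-0.133, 0.014, 0.991, 0.0]
contact_force: [0.5, -0.2, 0.4]
opening: 0.0077
grip_force: 50.0
```

Run:
```python
from h import *
s=env.sense(); print(s["position"].round(4),s["contact_force"].round(2),s["torque"].round(3))
```

```text
[0.5318 0.2142 0.0306] [ 0.46 -0.18  0.37] [-0.032 -0.601  0.09 ]
```

Request:
{"fn": "drive_tool", "kwargs": {"moves": [[[0,0,-0.0015,0,0.01,0,0],[0,0,-0.003,0,0.02,0,0],[0,0,-0.0042,0,0.03,0,0],[0,0,-0.0042,0,0.03,0,0.01],[0,0,-0.0042,0,0.03,0,0.02],[0,0,-0.0042,0,0.03,0,0.035],[0,0,-0.0042,0,0.03,0,0.035],[0,0,-0.0042,0,0.03,0,0.035],[0,0,-0.0042,0,0.03,0,0.035],[0,0,-0.0042,0,0.03,0,0.035]]]}}

```text
time: 35.35
position: [0.5311, 0.214, 0.0254]
tcp_rot: [-0.149, 0.015, 0.989, -0.0]
contact_force: [-0.7, 1.1, 1.1]
opening: 0.0348
grip_force: 0.0
```

Request:
{"fn": "drive_tool", "kwargs": {"moves": [[[0,0,0.012,0,0,0,0.04],[0,0,0.03,0,0,0,0.05],[0,0,0.06,0,0,0,0.06],[0,-0.01,0.095,0,-0.1,0,0.06],[0,-0.03,0.13,0,-0.2,0,0.06],[0,-0.05,0.16,0,-0.3,0,0.06],[0,-0.07,0.18,0,-0.3,0,0.06],[0,-0.1,0.18,0,-0.3,0,0.06],[0,-0.13,0.18,0,-0.3,0,0.06],[0,-0.16,0.18,0,-0.3,0,0.06]]]}}

```text
time: 36.35
position: [0.5309, 0.053, 0.2069]
tcp_rot: [0.001, 0.014, 1.0, 0.002]
contact_force: [1.1, 0.4, 0.4]
opening: 0.0596
grip_force: 0.0
```

Request:
{"fn": "drive_tool", "kwargs": {"moves": [[[0.004,-0.01,0,0,0,0.149,0.06],[0.008,-0.02,0,0,0,0.298,0.06],[0.012,-0.03,0,0,0,0.447,0.06],[0.016,-0.04,0,0,0,0.596,0.06],[0.02,-0.05,0,0,0,0.745,0.06],[0.024,-0.06,0,0,0,0.894,0.06],[0.028,-0.065,0,0,0,1.043,0.06],[0.032,-0.07,0,0,0,1.192,0.06],[0.036,-0.073,0,0,0,1.341,0.06],[0.04,-0.075,0,0,0,1.49,0.06]]]}}

```text
time: 37.35
position: [0.5712, -0.0214, 0.2064]
tcp_rot: [-0.001, -0.669, 0.743, 0.001]
contact_force: [-0.4, -0.9, 0.5]
opening: 0.0598
grip_force: 0.0
```

Run:
```python
from h import *
import json
s=env.sense(); p=s["position"];Rm=rot(s["tcp_rot"]).as_matrix(); print(p.round(4),Rm.round(3).tolist(),s["joint_pos"].round(2))
w=env.camera("wrist");b=env.camera("side");t=env.camera("top")
for n,i in(("w10",w),("s10",b),("t10",t)): cv2.imwrite(f"pics/{n}.png",i)
json.dump({k:np.array(v).tolist() for k,v in s.items()},open("s10.json","w"))
# handle of the laid tool in side view
h=cv2.cvtColor(b,cv2.COLOR_BGR2HSV);S=cam("side")
m=((h[...,0]>6)&(h[...,0]<24)&(h[...,1]>120)).astype(np.uint8)
n,l,st,c=cv2.connectedComponentsWithStats(m)
for k in range(1,n):
    if st[k,4]>60: print(st[k],c[k].round(1),plane(S,c[k],.013).round(3),h[l==k].mean(0).round(0))
```

```text
[ 0.5712 -0.0214  0.2064] [[-0.104, -0.995, -0.003], [-0.995, 0.104, 0.001], [-0.001, 0.003, -1.0]] [ 0.24  0.32 -0.18 -0.   -1.07 -0.35]
[479   0  20  13 135] [489.    4.6] [ 1.472 -3.094  0.013] [ 23. 229. 114.]
[ 548    6   63   83 2143] [578.7  41.6] [ 0.609 -2.548  0.013] [ 12. 232. 106.]
[458  17  17  45 297] [466.1  41. ] [ 1.117 -2.053  0.013] [ 23. 227. 119.]
[475  28  33  26 550] [491.3  40.3] [ 1.012 -2.18   0.013] [ 23. 244. 121.]
[517  30  36  31 799] [534.4  44.7] [ 0.781 -2.281  0.013] [ 22. 248. 118.]
[ 474   79   64   75 2285] [504.4 113. ] [ 0.471 -1.184  0.013] [ 23. 230. 122.]
[326 101  46  30 548] [345.  119.5] [ 0.926 -0.652  0.013] [ 22. 220. 137.]
[404 127  20  24 260] [413.2 136.5] [ 0.634 -0.716  0.013] [ 14. 133. 121.]
[ 576  131   54   59 1564] [603.7 157.9] [ 0.029 -1.056  0.013] [ 11. 215. 109.]
[515 138  33  20 332] [530.7 147.7] [ 0.258 -0.947  0.013] [ 22. 217. 123.]
[490 160  33  15 159] [506.8 166.9] [ 0.261 -0.744  0.013] [ 21. 191. 120.]
[593 197  42  19 236] [613.4 205.9] [-0.09  -0.744  0.013] [ 22. 194. 118.]
[323 214  30  19 299] [336.9 223.8] [ 0.483 -0.077  0.013] [ 10. 195. 154.]
[183 222  31  21 229] [199.8 236.6] [0.725 0.233 0.013] [ 22. 204. 142.]
[257 266  32  28 357] [272.8 279.7] [0.449 0.214 0.013] [ 12. 152. 118.]
[187 283  26  42 206] [199. 300.] [0.527 0.382 0.013] [ 16. 134. 135.]
[255 307  39  36 460] [273.1 322.6] [0.345 0.311 0.013] [ 14. 130. 140.]
```

Run:
```python
from h import *
import json
np.set_printoptions(precision=4,suppress=True)
W=cam("wrist",json.load(open("s10.json")));g=cv2.cvtColor(cv2.imread("pics/w10.png"),cv2.COLOR_BGR2GRAY)
for Y in(-.085,-.06,-.04):
    c=proj(W,(.572,Y,.079)); r=int(round(c[1])); print(Y,c, proj(W,(.553,Y,.079))[0],proj(W,(.591,Y,.079))[0]); x=int(c[0])
    print(x-34,g[r,x-34:x+36].tolist())
```

```text
-0.085 [311.8599 132.9229] 331.539268610023 292.2549100618719
277 [119, 117, 115, 115, 116, 118, 115, 109, 107, 114, 118, 120, 121, 123, 123, 123, 124, 120, 111, 95, 82, 81, 83, 88, 91, 93, 95, 97, 97, 98, 100, 102, 103, 104, 106, 108, 110, 111, 111, 113, 120, 136, 158, 179, 188, 189, 186, 182, 177, 172, 168, 162, 157, 151, 143, 133, 137, 169, 204, 215, 213, 210, 207, 206, 205, 205, 203, 202, 202, 206]
-0.06 [314.6555 158.7185] 333.8061144706184 295.5752456146614
280 [118, 117, 116, 117, 117, 117, 114, 110, 111, 117, 120, 120, 120, 122, 123, 122, 119, 112, 96, 84, 82, 85, 88, 92, 94, 96, 97, 98, 99, 101, 103, 105, 106, 107, 109, 111, 111, 111, 110, 109, 109, 108, 108, 107, 106, 104, 103, 102, 101, 98, 96, 94, 91, 87, 84, 92, 107, 119, 123, 122, 122, 123, 123, 123, 123, 121, 121, 121, 123, 124]
-0.04 [316.7853 178.3706] 335.5329172287841 298.10501597526047
282 [119, 117, 117, 117, 119, 117, 114, 109, 110, 117, 122, 123, 122, 122, 122, 120, 116, 104, 89, 82, 84, 87, 91, 93, 96, 96, 98, 99, 101, 103, 104, 104, 106, 108, 111, 112, 110, 109, 108, 108, 108, 107, 106, 105, 104, 103, 102, 101, 99, 97, 94, 91, 87, 85, 93, 108, 120, 122, 121, 121, 121, 122, 122, 124, 124, 124, 123, 123, 123, 124]
```

Request:
{"fn": "drive_tool", "kwargs": {"moves": [[[0,0,-0.01,0.046,0,0.04,0.06],[0,0.001,-0.025,0.093,0,0.079,0.06],[0,0.001,-0.04,0.093,0,0.079,0.06],[0,0.001,-0.055,0.093,0,0.079,0.06],[0,0.001,-0.07,0.093,0,0.079,0.06],[0,0.001,-0.085,0.093,0,0.079,0.06],[0,0.001,-0.1,0.093,0,0.079,0.06],[0,0.001,-0.112,0.093,0,0.079,0.06],[0,0.001,-0.118,0.093,0,0.079,0.06],[0,0.001,-0.118,0.093,0,0.079,0.06]]]}}

```text
time: 38.5
position: [0.5707, -0.02, 0.0868]
tcp_rot: [0.029, -0.695, 0.717, 0.037]
contact_force: [0.1, -0.8, -0.3]
opening: 0.0595
grip_force: 0.0
```

Request:
{"fn": "drive_tool", "kwargs": {"moves": [[[0,0,0,0,0,0,0.05],[0,0,0,0,0,0,0.04],[0,0,0,0,0,0,0.03],[0,0,0,0,0,0,0.03],[0,0,0,0,0,0,0.03],[0,0,0,0,0,0,0.03],[0,0,0,0,0,0,0.03],[0,0,0,0,0,0,0.03],[0,0,0,0,0,0,0.03],[0,0,0,0,0,0,0.03]]], "newtons": 25}}

```text
time: 39.5
position: [0.5712, -0.02, 0.0877]
tcp_rot: [0.03, -0.695, 0.717, 0.036]
contact_force: [-1.8, 1.6, 5.2]
opening: 0.0375
grip_force: 25.0
```

Run:
```python
from h import *
s=env.sense(); print(s["position"].round(4),rot(s["tcp_rot"]).as_matrix().round(3).tolist(),s["contact_force"].round(2),s["torque"].round(3),s["opening"],s["grip_force"])
```

```text
[ 0.5712 -0.02    0.0877] [[-0.031, -0.999, -0.007], [-0.995, 0.03, 0.094], [-0.093, 0.01, -0.996]] [-1.84  1.59  5.23] [ 0.291  0.615 -0.159] 0.037474067176302174 25.023458003997803
```

Request:
{"fn": "drive_tool", "kwargs": {"moves": [[[0,0.0005,0.0015,0.018,0,0,0.03],[0,0.001,0.0031,0.037,0,0,0.03],[0,0.0015,0.0048,0.055,0,0,0.03],[0,0.0025,0.005,0.055,0,0,0.03],[0,0.0035,0.0051,0.055,0,0,0.03],[0,0.0045,0.0053,0.055,0,0,0.03],[0,0.0055,0.0054,0.055,0,0,0.03],[0,0.0065,0.0056,0.055,0,0,0.03],[0,0.0065,0.0056,0.055,0,0,0.03],[0,0.0065,0.0056,0.055,0,0,0.03]]]}}

```text
time: 40.5
position: [0.5711, -0.0134, 0.0929]
tcp_rot: [0.049, -0.694, 0.716, 0.056]
contact_force: [-0.3, -0.7, -3.3]
opening: 0.0373
grip_force: 25.0
```

Run:
```python
from h import *
s=env.sense(); print(s["position"].round(4),s["contact_force"].round(2),s["torque"].round(3),s["opening"],s["grip_force"])
```

```text
[ 0.5711 -0.0134  0.0929] [-0.31 -0.67 -3.28] [-0.505  0.065  0.002] 0.037265133167492935 24.995534420013428
```

Request:
{"fn": "drive_tool", "kwargs": {"moves": [[[0,0.001,0.0003,0,0,0,0.03],[0,0.002,0.0006,0,0,0,0.03],[0,0.003,0.0009,0,0,0,0.03],[0,0.004,0.0012,0,0,0,0.03],[0,0.0045,0.002,0,0,0,0.03],[0,0.0045,0.004,0,0,0,0.03],[0,0.0045,0.006,0,0,0,0.03],[0,0.0045,0.008,0,0,0,0.03],[0,0.0045,0.01,0,0,0,0.03],[0,0.0045,0.012,0,0,0,0.03]]]}}

```text
time: 41.5
position: [0.5712, -0.0091, 0.1052]
tcp_rot: [0.049, -0.694, 0.716, 0.056]
contact_force: [0.3, -0.4, -3.9]
opening: 0.0376
grip_force: 25.0
```

Run:
```python
from h import *
s=env.sense(); print(s["position"].round(4),s["contact_force"].round(2),s["torque"].round(3),s["opening"],s["grip_force"],s["joint_pos"].round(2))
import json
# tray from the first top picture: corners on the rim, ribs
T=cam("top");a=cv2.imread("pics/top0.png");g=cv2.cvtColor(a,6)
cs=[(.627,-.273),(.645,-.41),(.396,-.433),(.378,-.298)];print(np.mean(cs,0))
print("profile across tray row 207:",g[207,412:476].tolist())
```

```text
[ 0.5712 -0.0091  0.1052] [ 0.29 -0.44 -3.87] [-0.458  0.044 -0.047] 0.03756149698834782 24.995619356632233 [ 0.19  0.44 -0.22 -0.19 -0.9  -0.1 ]
[ 0.5115 -0.3535]
profile across tray row 207: [179, 180, 184, 180, 179, 181, 184, 184, 184, 81, 55, 55, 80, 81, 82, 81, 81, 55, 56, 73, 80, 80, 79, 80, 79, 69, 54, 67, 80, 80, 78, 78, 78, 79, 52, 59, 77, 79, 79, 77, 79, 79, 51, 55, 76, 78, 78, 78, 78, 79, 52, 52, 51, 77, 149, 179, 179, 178, 179, 181, 180, 181, 180, 183]
```

Request:
{"fn": "drive_tool", "kwargs": {"moves": [[[0,0,0.02,0,0,0,0.03],[0,0,0.045,-0.05,0,0,0.03],[0,0,0.075,-0.1,0,0,0.03],[0,-0.01,0.1,-0.148,0,0,0.03],[-0.01,-0.035,0.115,-0.148,0,0,0.03],[-0.02,-0.065,0.115,-0.148,0,0,0.03],[-0.03,-0.095,0.115,-0.148,0,0,0.03],[-0.04,-0.125,0.115,-0.148,0,0,0.03],[-0.05,-0.155,0.115,-0.148,0,0,0.03],[-0.06,-0.185,0.115,-0.148,0,0,0.03]]]}}

```text
time: 42.5
position: [0.5104, -0.195, 0.2201]
tcp_rot: [-0.002, -0.696, 0.718, 0.003]
contact_force: [0.4, -0.1, -4.5]
opening: 0.0371
grip_force: 25.0
```

Run:
```python
from h import *
np.set_printoptions(precision=4,suppress=True)
T=cam("top");g=cv2.cvtColor(cv2.imread("pics/top0.png"),6)
for r in(180,195,207,220,235):
    # dark rib centres along the row
    v=255-g[r,405:480].astype(float); m=(g[r,405:480]<66); n,l,st,c=cv2.connectedComponentsWithStats(m.astype(np.uint8)[None])
    xs=[round(np.average(np.where(l[0]==k)[0],weights=v[l[0]==k])+405,2) for k in range(1,n)]
    print(r,xs,[plane(T,(x,r),.009)[:2].round(4).tolist() for x in xs])
t=env.camera("top"); cv2.imwrite("pics/t11.png",t)
print("mug",plane(T,(424,128),.09)); s=env.sense(); print(s["position"].round(4),rot(s["tcp_rot"]).as_matrix().round(3).tolist(),s["contact_force"].round(1))
```

```text
180 [np.float64(419.49), np.float64(426.5), np.float64(434.5), np.float64(443.0), np.float64(451.49), np.float64(459.5)] [[0.6001, -0.2878], [0.6001, -0.31], [0.6002, -0.3353], [0.6003, -0.3622], [0.6004, -0.389], [0.6005, -0.4142]]
195 [np.float64(420.5), np.float64(428.49), np.float64(436.5), np.float64(444.51), np.float64(453.48), np.float64(461.5)] [[0.552, -0.29], [0.5521, -0.3152], [0.5522, -0.3404], [0.5523, -0.3656], [0.5524, -0.3938], [0.5525, -0.419]]
207 [np.float64(422.5), np.float64(429.5), np.float64(438.0), np.float64(446.49), np.float64(454.5), np.float64(463.0)] [[0.5138, -0.2955], [0.5139, -0.3175], [0.514, -0.3442], [0.5142, -0.3708], [0.5143, -0.3959], [0.5144, -0.4225]]
220 [np.float64(423.5), np.float64(431.0), np.float64(439.5), np.float64(447.99), np.float64(456.49), np.float64(464.5)] [[0.4728, -0.2978], [0.4729, -0.3212], [0.473, -0.3478], [0.4732, -0.3744], [0.4733, -0.4009], [0.4734, -0.4259]]
235 [np.float64(425.5), np.float64(432.99), np.float64(441.49), np.float64(449.5), np.float64(458.48), np.float64(466.5)] [[0.4257, -0.303], [0.4259, -0.3263], [0.426, -0.3528], [0.4262, -0.3777], [0.4264, -0.4057], [0.4265, -0.4306]]
mug [ 0.7451 -0.2853  0.09  ]
[ 0.5087 -0.1983  0.2201] [[-0.034, -0.999, -0.01], [-0.999, 0.034, -0.0], [0.001, 0.01, -1.0]] [-0.5 -1.5 -3.8]
```

Request:
{"fn": "drive_tool", "kwargs": {"moves": [[[0,-0.018,0,0,0,-0.144,0.03],[-0.001,-0.036,0,0,0,-0.288,0.03],[-0.002,-0.054,0,0,0,-0.431,0.03],[-0.003,-0.072,0,0,0,-0.575,0.03],[-0.004,-0.09,0,0,0,-0.719,0.03],[-0.005,-0.108,0,0,0,-0.862,0.03],[-0.006,-0.126,0,0,0,-1.006,0.03],[-0.007,-0.144,0,0,0,-1.15,0.03],[-0.008,-0.156,0,0,0,-1.293,0.03],[-0.009,-0.162,0,0,0,-1.437,0.03]]]}}

```text
time: 43.55
position: [0.5018, -0.3568, 0.2196]
tcp_rot: [-0.0, -0.048, 0.999, 0.004]
contact_force: [-0.3, 0.1, -4.5]
opening: 0.0371
grip_force: 25.0
```

Run:
```python
from h import *
for i in range(2): b=env.camera("side")
t=env.camera("top");w=env.camera("wrist")
s=env.sense(); Rm=rot(s["tcp_rot"]).as_matrix(); print(s["position"].round(4),np.degrees(np.arctan2(-Rm[1,0],-Rm[0,0])),Rm[:,2].round(3),s["contact_force"].round(1),s["torque"].round(3),s["joint_pos"].round(2))
for n,i in(("w12",w),("s12",b),("t12",t)): cv2.imwrite(f"pics/{n}.png",i)
# tray in wrist view: dark rib/wall lines where visible (rows above the gripper)
W=cam("wrist",s);g=cv2.cvtColor(w,6)
for X in(.43,.46):
    r=[int(round(proj(W,(X,y,.009))[1])) for y in(-.357,)][0]; cs=[proj(W,(X,y,.009))[0] for y in(-.28,-.355,-.43)]; print(X,r,np.round(cs,1))
    lo,hi=int(min(cs))-5,int(max(cs))+6; print(lo,g[r,lo:hi:2].tolist())
```

```text
[ 0.502  -0.3557  0.2197] 6.047465062056333 [-0.001  0.008 -1.   ] [ 0.6  1.  -3.2] [-0.015  0.042  0.032] [-0.36  0.39 -0.04 -0.01 -1.15 -1.1 ]
0.43 121 [384.2 324.7 264.2]
259 [208, 129, 74, 38, 56, 85, 88, 90, 91, 90, 90, 86, 66, 40, 68, 88, 90, 91, 91, 92, 90, 74, 50, 75, 123, 148, 163, 173, 182, 195, 216, 220, 205, 188, 177, 169, 158, 135, 102, 94, 96, 96, 95, 77, 40, 66, 92, 93, 93, 94, 93, 91, 74, 36, 36, 81, 132, 210, 221, 223, 222, 218, 218, 221, 222, 222]
0.46 145 [380.1 322.1 263. ]
258 [216, 205, 131, 72, 37, 54, 84, 87, 89, 87, 89, 88, 83, 63, 88, 111, 121, 134, 146, 154, 159, 162, 165, 171, 175, 181, 188, 193, 201, 209, 215, 218, 220, 220, 218, 216, 211, 205, 200, 194, 188, 182, 177, 171, 165, 158, 149, 132, 111, 93, 91, 91, 76, 34, 44, 87, 164, 217, 218, 221, 222, 221, 221, 222]
```

Request:
{"fn": "drive_tool", "kwargs": {"moves": [[[0,-0.002,-0.025,0,0,0,0.03],[0,-0.002,-0.05,0,0,0,0.03],[0,-0.002,-0.075,0,0,0,0.03],[0,-0.002,-0.1,0,0,0,0.03],[0,-0.002,-0.125,0,0,0,0.03],[0,-0.002,-0.145,0,0,0,0.03],[0,-0.002,-0.16,0,0,0,0.03],[0,-0.002,-0.17,0,0,0,0.03],[0,-0.002,-0.176,0,0,0,0.03],[0,-0.002,-0.178,0,0,0,0.03]]]}}

```text
time: 44.75
position: [0.5023, -0.3578, 0.0418]
tcp_rot: [-0.0, -0.052, 0.999, 0.004]
contact_force: [0.5, 0.1, -4.3]
opening: 0.0375
grip_force: 25.0
```

Request:
{"fn": "drive_tool", "kwargs": {"moves": [[[0,0,-0.001,0,0,0,0.03],[0,0,-0.002,0,0,0,0.03],[0,0,-0.003,0,0,0,0.03],[0,0,-0.004,0,0,0,0.03],[0,0,-0.005,0,0,0,0.03],[0,0,-0.006,0,0,0,0.03],[0,0,-0.006,0,0,0,0.03],[0,0,-0.006,0,0,0,0.03],[0,0,-0.006,0,0,0,0.03],[0,0,-0.006,0,0,0,0.03]]]}}

```text
time: 45.75
position: [0.5022, -0.3581, 0.036]
tcp_rot: [0.0, -0.051, 0.999, 0.004]
contact_force: [-0.1, 0.3, -4.1]
opening: 0.0375
grip_force: 25.0
```

Run:
```python
from h import *
s=env.sense(); print(s["position"].round(4),s["contact_force"].round(2),s["torque"].round(3))
```

```text
[ 0.5022 -0.3581  0.036 ] [-0.11  0.25 -4.13] [-0.078  0.027  0.   ]
```

Request:
{"fn": "drive_tool", "kwargs": {"moves": [[[0,0,-0.001,0,0,0,0.03],[0,0,-0.0015,0,0,0,0.03],[0,0,-0.002,0,0,0,0.03],[0,0,-0.0025,0,0,0,0.03],[0,0,-0.003,0,0,0,0.03],[0,0,-0.003,0,0,0,0.03],[0,0,-0.003,0,0,0,0.03],[0,0,-0.003,0,0,0,0.03],[0,0,-0.003,0,0,0,0.03],[0,0,-0.003,0,0,0,0.03]]]}}

```text
time: 46.75
position: [0.5026, -0.3587, 0.0341]
tcp_rot: [0.001, -0.052, 0.999, 0.003]
contact_force: [-2.3, -1.4, 5.5]
opening: 0.0374
grip_force: 25.0
```

Run:
```python
from h import *
s=env.sense(); print(s["position"].round(4),s["contact_force"].round(2),s["torque"].round(3))
```

```text
[ 0.5026 -0.3587  0.0341] [-2.34 -1.35  5.52] [-0.339  0.563 -0.105]
```

Request:
{"fn": "drive_tool", "kwargs": {"moves": [[[0,0,0.0005,0,0,0,0.03],[0,0,0.0005,0,0,0,0.038],[0,0,0.0005,0,0,0,0.042],[0,0,0.0005,0,0,0,0.046],[0,0,0.0005,0,0,0,0.05],[0,0,0.0005,0,0,0,0.055],[0,0,0.0005,0,0,0,0.055],[0,0,0.0005,0,0,0,0.055],[0,0,0.0005,0,0,0,0.055],[0,0,0.0005,0,0,0,0.055]]]}}

```text
time: 47.75
position: [0.5021, -0.358, 0.0334]
tcp_rot: [0.0, -0.051, 0.999, 0.004]
contact_force: [0.2, 1.0, 0.0]
opening: 0.055
grip_force: 0.0
```

Request:
{"fn": "drive_tool", "kwargs": {"moves": [[[0,0,0.015,0,0,0,0.055],[0,0,0.03,0,0,0,0.055],[0,0,0.05,0,0,0,0.055],[0,0,0.075,0,0,0,0.055],[0,0,0.1,0,0,0,0.055],[0,0,0.125,0,0,0,0.055],[-0.01,0,0.15,0,0,0,0.055],[-0.03,0.0,0.17,0,0,0,0.055],[-0.06,0,0.19,0,0,0,0.055],[-0.09,0,0.2,0,0,0,0.055]]]}}

```text
time: 48.75
position: [0.4119, -0.3583, 0.2353]
tcp_rot: [0.001, -0.052, 0.999, 0.003]
contact_force: [-0.0, -0.3, 0.9]
opening: 0.055
grip_force: 0.0
```

Run:
```python
from h import *
np.set_printoptions(precision=4,suppress=True)
w=env.camera("wrist");b=env.camera("side");t=env.camera("top"); s=env.sense(); print(s["time"],s["position"])
for n,i in(("w13",w),("s13",b),("t13",t)): cv2.imwrite(f"pics/{n}.png",i)
S=cam("side");g=cv2.cvtColor(b,6);g0=cv2.cvtColor(cv2.imread("pics/side0.png"),6)
# what changed against the first side picture
d=(cv2.absdiff(cv2.GaussianBlur(b,(3,3),0),cv2.GaussianBlur(cv2.imread("pics/side0.png"),(3,3),0)).max(2)>45).astype(np.uint8)
n,l,st,c=cv2.connectedComponentsWithStats(d)
for k in range(1,n):
    if st[k,4]>25: print(st[k],c[k].round(0),plane(S,c[k],.02)[:2])
# bright roller in the tray
x0,y0=340,155; m=((g[y0:210,x0:435]>105)).astype(np.uint8); n,l,st,c=cv2.connectedComponentsWithStats(m)
for k in range(1,n):
    if 40<st[k,4]<1500: q=c[k]+[x0,y0]; print("tray blob",st[k],q.round(1),plane(S,q,.024))
```

```text
48.9 [ 0.4112 -0.3582  0.2349]
[ 356    0   95  141 4726] [413.  53.] [ 1.2044 -1.5931]
[ 516    5   60   66 1875] [546.  32.] [ 0.8354 -2.5974]
[465   9  17   7  74] [473.  13.] [ 1.419  -2.7287]
[448  18  18   7  71] [456.  20.] [ 1.3984 -2.4335]
[369  23   9   6  39] [373.  25.] [ 1.7287 -1.9175]
[ 452   24   57   86 1440] [478.  55.] [ 0.9271 -1.832 ]
[526  49  40  37 378] [548.  71.] [ 0.5341 -1.8456]
[515  87  34  35 813] [532. 104.] [ 0.4183 -1.3426]
[429 110   9  19 152] [433. 118.] [ 0.6596 -0.9033]
[469 111   8  31 102] [472. 129.] [ 0.4897 -0.9237]
[428 145   6  12  47] [430. 150.] [ 0.5177 -0.651 ]
[426 158   6  25 111] [428. 169.] [ 0.4535 -0.5292]
[361 169  44  17 251] [379. 176.] [ 0.5478 -0.3708]
[ 460  175   61   63 1369] [490. 198.] [ 0.2133 -0.5074]
[309 190  12   8  57] [315. 194.] [ 0.6298 -0.1418]
[348 194  44  26 591] [368. 204.] [ 0.4725 -0.2145]
[394 203  17   8  50] [401. 207.] [ 0.3891 -0.2715]
[277 211  14  10  65] [283. 215.] [0.6201 0.0091]
[277 211  47  28 402] [300. 224.] [0.5536 0.004 ]
[387 213  33  47 624] [400. 233.] [ 0.3172 -0.1576]
[422 226   4 
[... 305 characters left out ...]
262   6   8  31] [410. 266.] [ 0.2195 -0.0621]
[473 266  21  24  87] [483. 278.] [ 0.0579 -0.15  ]
[378 269  32  40 825] [395. 286.] [0.2047 0.0278]
[530 269   4  22  41] [532. 281.] [-0.0394 -0.2234]
[441 276  41  42 916] [459. 297.] [ 0.0687 -0.0474]
[514 277  10  14  46] [518. 284.] [-0.0186 -0.1876]
[514 278  26  32 287] [527. 299.] [-0.0554 -0.1538]
[401 315   6  13  51] [403. 321.] [0.1264 0.1099]
[509 330   9  15  77] [514. 337.] [-0.0809 -0.0188]
[405 335  49  32 785] [429. 350.] [0.0387 0.1414]
[440 335  33  20 342] [456. 345.] [0.0035 0.0874]
tray blob [ 21  14  33  14 203] [377.6 175.3] [ 0.5495 -0.3662  0.024 ]
tray blob [ 71  39  16  16 136] [421. 204.] [ 0.3504 -0.3203  0.024 ]
```

Run:
```python
from h import *
np.set_printoptions(precision=4,suppress=True)
s=env.sense();W=cam("wrist",s);T=cam("top")
for n,C in(("w13",W),("t13",T)):
    g=cv2.cvtColor(cv2.imread(f"pics/{n}.png"),6); m=np.zeros_like(g)
    poly=np.array([proj(C,(x,y,.01)) for x,y in[(.622,-.285),(.633,-.40),(.40,-.423),(.39,-.308)]],np.int32); cv2.fillPoly(m,[poly],255)
    b=((g>105)&(m>0)).astype(np.uint8); k,l,st,c=cv2.connectedComponentsWithStats(b)
    for j in range(1,k):
        if st[j,4]>40:
            ys,xs=np.where(l==j); r=cv2.minAreaRect(np.c_[xs,ys].astype(np.float32)); box=cv2.boxPoints(r); o=box[np.argsort(box[:,1])]
            A,B=o[:2].mean(0),o[2:].mean(0); print(n,st[j],"ends",plane(C,A,.024),plane(C,B,.024))
```

```text
w13 [ 299  196   26   72 1003] ends [ 0.4386 -0.3646  0.024 ] [ 0.5465 -0.3544  0.024 ]
w13 [305 292  14  15 126] ends [ 0.5895 -0.3468  0.024 ] [ 0.6134 -0.3543  0.024 ]
t13 [ 421  171   42   76 2496] ends [ 0.6281 -0.3371  0.024 ] [ 0.3937 -0.3601  0.024 ]
```

```bash
python3 -c "
from rig import env
print(env.sense()['time']); print(env.finish_job())"
```

```text
48.9
the job is handed in; nothing more can be done
None
```

The worn end roller is out and lying in the parts tray, set down under force feedback, and the forked tool lies on the mat. I handed the job in at 48.9 s of the 72 s limit; no verdict came back, and my final check was by camera measurements and forces, not a viewed picture.

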